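# Crank the mould clamp of the scraping stand tight

## Task

Clamp the chocolate mould in the scraping stand: fit the loose crank fully down onto the stand's square shaft end, then hold its knob and wind it clockwise (seen from above) for as many turns as it takes, without letting the crank slip up off the shaft, until the sliding cheek has pushed the mould against the buffer of the end stop and the crank clearly stiffens. Stop there: the mould must be held firmly but must not be cracked by forcing the crank. Let go, leave the crank sitting on the shaft, and do not disturb the bowl, the jar or the scraper.

Things in the scene. Friction and masses are not known exactly. Their poses are not given: they have to be found in the camera images.
- crank_grip (a point): Centre of the yellow grip block of the loose hand crank, which stands on its hub, socket down. On the socket's axis, 50 mm above the hub's underside. x points along the arm to the knob, z up; the socket's flats are square to x and y. Block 30 mm along x, 24 mm along y (grip across y), 32 to 66 mm above the hub's underside. Arm 18 mm wide, 24 to 32 mm above it, x -35 to 70 mm
- crank_socket (a point): Centre of the socket's mouth in the underside of the crank's hub (34 x 34 mm, 24 mm high), 50 mm below crank_grip, same axes. Square hole 15.6 mm across flats, 24 mm deep. The crank weighs about 0.33 kg, centre of mass 9 mm from the socket's axis towards the knob
- knob_mid (a point): Centre of the crank's black round knob: upright, diameter 22 mm, 44 mm tall (34 to 78 mm above the hub's underside); this point is 60 mm above the hub's underside and 60 mm from the socket's axis along the crank's x. The knob spins freely on its own axis, so a gripper holding it need not turn as the crank goes round
- shaft_seat (a point): On the axis of the upright square shaft end, at the round shoulder (36 mm across, 4 mm above the grey housing's 85 x 85 mm top) where the hub's underside rests when fully down. z up, x and y square to the flats, turning with the shaft. Above it a square 14 x 14 mm, 16 mm high, then a round nose 6 mm high tapering to 9 mm. The socket has 0.8 mm play a side and fits in four yaws
- cheek_face (a point): Middle of the black sprung rubber face (120 x 30 mm) of the sliding cheek; its y axis points to the end stop. Turning the shaft clockwise from above drives it that way, 20 mm a turn, and it stays where left. Free winding takes about 2.5 N along the circle at the knob; once the mould is gripped this rises by about 6 N per radian of turn (40 N of clamping per mm); standing still it reads up to 5 N less
- mould: Clear mould with six open cells, 130 x 110 x 26 mm (110 along the clamping direction), about 0.35 kg, loose on the stand between cheek and end stop. Origin at the centre of its underside. Well clamped when the pull at the knob has risen by 2 to 5 N; a rise of 9 N while turning cracks it (about 1.4 rad past first grip); less than 0.2 rad past first grip leaves it loose
- endstop: Dark steel end stop bar, 130 x 24 x 36 mm, fixed across the stand. Origin at the foot of the middle of the face that looks towards the cheek; its y axis points away from the cheek. From that face an orange buffer (110 x 26 mm face), set on screws, stands out towards the cheek by 3 to 33 mm, set anew each time; the mould comes to rest on it
- stand: The stand, fixed: aluminium base 170 x 380 x 20 mm with the grey housing at its -y end. Origin at table height, 135 mm from the shaft's axis; its y axis points from the shaft to the end stop. Two steel guide bars run along its edges
- bowl_mid (a point): Steel bowl, 120 mm across, 60 mm high, a bystander; point at its centre, half-way up
- jar_mid (a point): Closed green jar, 60 mm across, 80 mm high, a bystander; point at its centre, half-way up
- scraper_mid (a point): Wide steel scraper with wooden handle, about 190 mm long, 110 mm wide, lying flat, a bystander; point at the middle of its length
Not all that is in view belongs to the job. What is shaped like the mould but pink is not meant. Leave any blue look-alike of the part that bears crank_grip alone.

How it is judged:
By the outcome, as a careful person would: the job done as asked, in the order asked, and still so for the second after the job is handed in, with the robot touching nothing.
It also fails if it takes over 72 s, if anything falls off the work surface, if the arm or the gripper's body presses on something with over 40 N, if the wrist force passes 120 N, or if a joint passes its speed limit or range.

## Robot

A 6-joint arm with a two-finger parallel gripper is mounted at the origin on the work surface. World frame = base frame: x ahead of the robot, y to its left, z up, the work surface at z = 0. Lengths are in mm, angles in rad, forces in N, time in s.
With the tool pointing down it reaches from about 400 to 925 mm from the base axis. Payload 12.5 kg.
Tool frame: the origin (TCP) lies midway between the tips of the shut fingers; the grasp point (between the pads) lies 19 mm behind it; x points along the fingers, y is the direction in which the jaws open and shut, and the axes are right-handed (so a half turn about x gives the same grasp; the last joint's range is limited). The gripper opens to 95 mm and grips with 3 to 60 N. Pads are 20 mm wide; open, the fingers measure 119 mm over their backs; the gripper's body (75 mm by 180 mm) begins 59 mm behind the grasp point.
Start: joints at [-1.455, 0.491, 1.559, -0, 1.092, -0.106], TCP at [137.513, -609.702, 214.661] pointing down, gripper open.
Joint ranges: [-3.1, 3.1], [-0.84, 2.19], [0.05, 2.79], [-1.13, 4.28], [0.06, 2.93], [-2.69, 2.69]. Speed limits (rad/s): [2.22, 2.22, 2.79, 3.14, 3.14, 3.14].

## Interface

Orientations are given as [roll, pitch, yaw] about the fixed x, y, z axes, in that order (R = Rz(yaw) Ry(pitch) Rx(roll)).
In Python, from cell import sensors, read_camera, get_calibration, order gives the robot as it stands. The module is installed in compiled form; this text tells all that it offers.
- The arm moves only by the tool servo_tool, never from a script. Its argument "steps" is text: rows parted by semicolons, each of 7 numbers parted by spaces: the shift along the tool's x, y, z in mm, then the turn, a rotation vector about the tool's x, y, z in rad, then the finger opening in mm, from 0 to 95.1. A call has exactly 8 rows; each row shifts and turns the pose as measured when the row begins, along the tool's axes as they then stand; what a row does not reach is not made up. A row lasts 1/10 s, in which the tool goes at most 50 mm and 8.59 degrees, less where a joint would pass 70% of its speed; a pose out of reach is approached as far as the arm can. A call is refused whole if a number of a shift passes 50 or a number of a turn 0.15, either way. A call with a gripper value outside its range is refused whole. The fingers move at their own pace and stop on an object; the grip force is fixed at half the most. Time passes only in rows, so rows that do not move let the fingers close, or fill a call up. It gives the time, the measured TCP pose, the force and the opening at its end, in the units of the state.
- sensors.state(): the state, without advancing time (a new reading comes with each control period).
- read_camera(name): name is "scene" or "top" or "wrist"; returns (picture, depth): 480x640x3 uint8, blue, green, red; 480x640 float32, mm along the optical axis (not along the pixel's ray), 0 where there is no reading.
- get_calibration(name): a dict with "mtx" (3x3 intrinsics, pixels), "R" (3x3) and "t" (3): a world point X has camera coordinates R X + t. Camera axes: x right, y down, z forward; pixel columns grow to the right and rows downward; lengths in mm; the calibration is good to about 2 mm. A picture is of the moment at which its call begins: read the wrist's pose just before it. get_calibration takes no time and is no camera call; for the wrist camera it gives the pose at the moment of the call.
- order.job_done(): hands the job in, once; it reports no verdict.
The state is a dict: "t": time; "joints": joint angles; "qvel": joint speeds; "tau": joint torques, N m; "eef_pos": TCP position; "tcp_rot": TCP orientation; "ft_force": force on the tool from outside, world axes, zero at the start; "moment": the same for the moment, N m; "opening": opening from 0.0 (shut) to 1.0 (fully open).
Only numpy, scipy, OpenCV 4.12 (cv2) and the standard library are available. Lean on these libraries where they do the work, as an engineer would, in place of code of your own. Each camera call takes 0.05 s, during which the arm holds its last target.

## Working session

There is one attempt and no reset: what is moved stays moved. The work goes in short steps, Python scripts to look and compute and a tool call to move; the robot and the scene stay as the last step left them, time stands still between calls to the robot, and variables do not carry over. Pictures are saved under pics/ and viewed, and the job is handed in when it is done.

Besides the shell and the picture viewer there is one more tool, called after "Call:" as name(argument=value, ...) on one line, values as JSON. servo_tool: Moves the arm, as the interface text tells. Its arguments: {"type":"object","properties":{"steps":{"type":"string"}},"required":["steps"]}

```bash
mkdir -p pics && cat > h.py <<'E'
import numpy as np, cv2
from cell import sensors, read_camera, get_calibration, order
def ray(c,u,v):
    K,R,t=[np.array(c[k],float) for k in('mtx','R','t')]
    d=R.T@np.linalg.inv(K)@np.array([u,v,1.]); o=-R.T@t.ravel(); return o,d
def onz(c,u,v,z):
    o,d=ray(c,u,v); return o+d*(z-o[2])/d[2]
def cloud(c,dep):
    K,R,t=[np.array(c[k],float) for k in('mtx','R','t')]
    v,u=np.mgrid[0:480,0:640]
    P=np.stack([(u-K[0,2])/K[0,0]*dep,(v-K[1,2])/K[1,1]*dep,dep],-1)
    return (P-t.ravel())@R
def proj(c,X):
    K,R,t=[np.array(c[k],float) for k in('mtx','R','t')]
    p=K@(R@np.array(X,float)+t.ravel()); return p[:2]/p[2]
E
python3 - <<'E'
from h import *
print(sensors.state())
for n in('scene','top'):
    c=get_calibration(n); im,d=read_camera(n); np.savez(''+n,im=im,d=d)
    cv2.imwrite(f'pics/{n}0.png',im); print(n,c)
E
```

```text
{'t': 0.0, 'joints': array([-1.45460352e+00,  4.91538469e-01,  1.55945878e+00,  8.21579305e-06,
        1.09169472e+00, -1.05608749e-01]), 'qvel': array([-1.58361030e-03,  9.20691711e-05, -5.80201932e-04, -1.64066101e-03,
        6.84495023e-04, -1.13655633e-04]), 'tau': array([ 2.79886110e-03, -6.12631845e+01, -2.58179712e+01,  6.93554711e-02,
        4.82566771e-02, -1.06624213e-04]), 'eef_pos': array([ 137.48206063, -609.43783717,  214.07163709]), 'tcp_rot': array([-1.68303324,  1.56969698,  1.68035718]), 'ft_force': array([ 0.30642873, -0.45428388,  0.34440068]), 'moment': array([0.03111117, 0.02218431, 0.03546151]), 'opening': 1.0005499983670045}
scene {'mtx': array([[549.78275884,   0.        , 322.56004234],
       [  0.        , 549.78275884, 238.03303041],
       [  0.        ,   0.        ,   1.        ]]), 'R': array([[-0.85180855,  0.52376541,  0.00959142],
       [ 0.44864724,  0.73885025, -0.50280808],
       [-0.2704401 , -0.42399305, -0.86434486]]), 't': array([ 512.76281472, -190.84521965, 1662.55540969])}
top {'mtx': array([[594.50485637,   0.        , 314.32783212],
       [  0.        , 594.50485637, 249.16990992],
       [  0.        ,   0.        ,   1.        ]]), 'R': array([[ 0.00805084, -0.99971609,  0.02242593],
       [-0.98304694, -0.01202081, -0.1829596 ],
       [ 0.18317723, -0.02057276, -0.98286462]]), 't': array([ -53.79279379,  561.32993373, 1454.75135549])}
```

View pics/scene0.png

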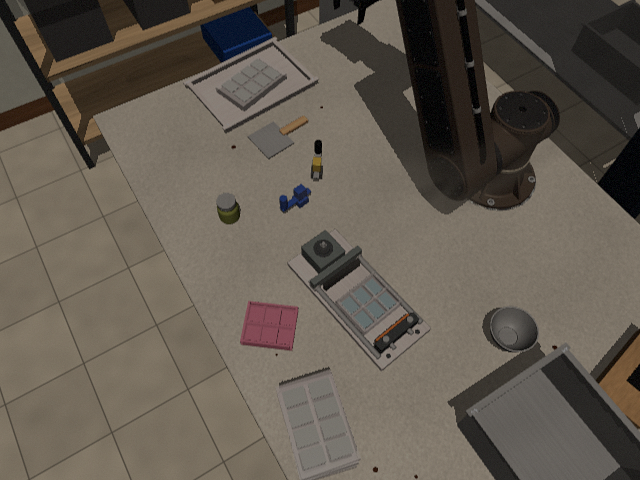

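View pics/top0.png

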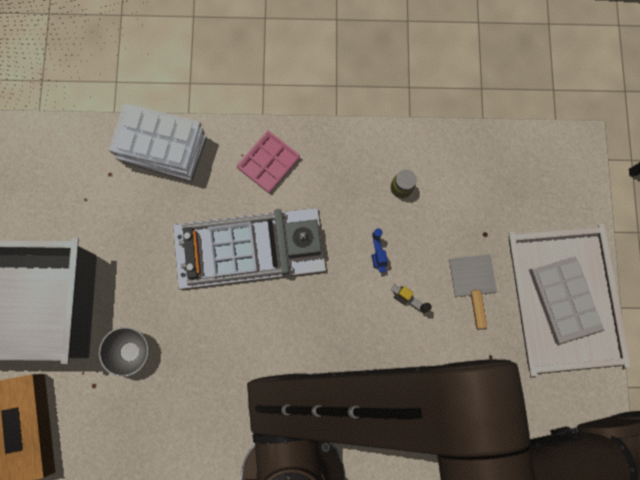

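Candidates in the top view: the yellow-block crank at (404,295) with its black knob at (426,307) is the wanted one. The all-blue crank at (380,252) is the look-alike to leave alone. The clear mould in the stand is at (236,250). The pink one at (268,161) and the grey moulds at (158,140) and (566,298) are not wanted. The shaft is at (303,237).

```bash
python3 - <<'E'
from h import *
for n in('top','scene'):
    z=np.load(n+'.npz'); im,d=z['im'],z['d']; c=get_calibration(n); P=cloud(c,d)
    hsv=cv2.cvtColor(im,cv2.COLOR_BGR2HSV)
    for name,lo,hi in(('yellow',(22,120,80),(34,255,255)),('dark',(0,0,0),(180,255,35)),('orange',(5,150,80),(18,255,255))):
        m=cv2.inRange(hsv,np.array(lo),np.array(hi))
        k,l,s,ce=cv2.connectedComponentsWithStats(m)
        for i in range(1,k):
            if 15<s[i,4]<600:
                pts=P[(l==i)&(d>0)]
                if len(pts)and 300<np.median(pts[:,0])<900 : print(n,name,ce[i].round(1),s[i],np.median(pts,0).round(1),np.percentile(pts[:,2],90).round(1))
z=np.load('top.npz'); im,d=z['im'],z['d']; c=get_calibration('top'); P=cloud(c,d)
for u,v in((303,237),(290,228),(318,225),(313,250),(281,240),(236,250),(190,255),(380,265),(404,295),(426,307),(310,215),(350,300)): print(u,v,P[v,u].round(1))
cv2.imwrite('pics/topc.png',cv2.resize(im[190:330,160:450],None,fx=2.7,fy=2.7,interpolation=cv2.INTER_CUBIC))
z=np.load('scene.npz')
cv2.imwrite('pics/scenec.png',cv2.resize(z['im'][120:380,220:440],None,fx=2.2,fy=2.2,interpolation=cv2.INTER_CUBIC))
E
```

```text
top yellow [405.7 292.9] [399 287  14  13 116] [ 451.3 -276.4   65.5] 69.4
top dark [272.3 243.4] [269 221   8  45 104] [576.8  59.   52. ] 56.6
top dark [ 91.3 260.1] [ 88 257   8   7  22] [528.9 516.5  36.6] 57.8
top dark [422.6 308.7] [421 305   5   7  16] [ 412.  -317.    62.4] 73.7
top orange [195.6 251.8] [193 231   7  42 131] [552.4 252.1  49.1] 52.6
scene yellow [226.  212.6] [220 211  13   4  23] [ 757.5 -255.5   56.3] 58.8
scene dark [317.9 146.7] [315 140   7  14  89] [ 422.8 -318.6   68.5] 80.0
scene dark [238.1 212.7] [237 206   3  13  23] [ 723.5 -257.5   19.9] 39.3
scene dark [317. 261.] [302 249  43  24 158] [631.7   6.   56.1] 65.7
scene dark [340. 275.] [323 259  37  31 276] [590.   64.   50.4] 55.4
scene dark [393.4 339. ] [374 320  44  34 133] [573.3 279.5  50.2] 57.6
scene dark [497.5 343.1] [491 334  17  17  31] [359.6 420.7  45.9] 55.1
scene dark [495.  448.5] [472 416  47  64 161] [552.3 604.2 126.9] 148.0
scene orange [391.7 326.9] [376 314  33  27  97] [555.  251.6  48.9] 52.7
303 237 [584.  -19.   95.7]
290 228 [613.6  14.1  63.3]
318 225 [632.8 -57.9  17.3]
313 250 [556.1 -44.4  71.8]
281 240 [582.8  36.4  61. ]
236 250 [562.7 153.2  22.6]
190 255 [543.1 265.   52.3]
380 265 [ 527.1 -217.9   27.5]
404 295 [ 446.4 -272.    64. ]
426 307 [ 416.2 -323.9   74.7]
310 215 [658.5 -36.7  20.8]
350 300 [ 439.3 -142.9   -3.4]
```

View pics/topc.png

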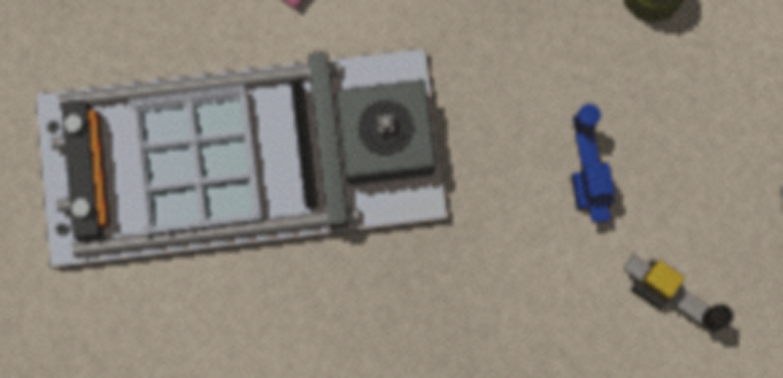

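View pics/scenec.png

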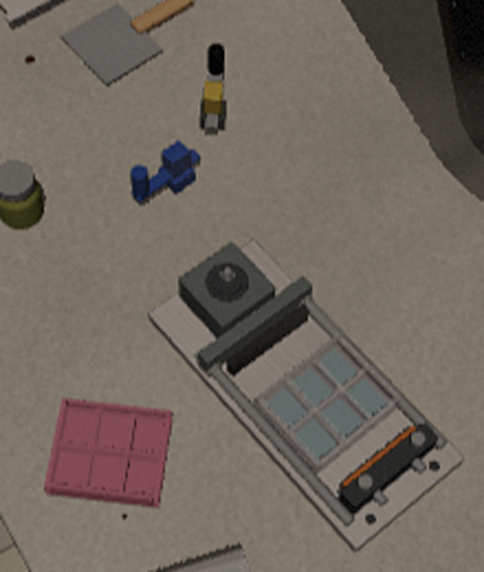

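```bash
cat >> h.py <<'E'
from scipy.spatial.transform import Rotation as Ro
def pose():
    s=sensors.state(); return s,np.array(s['eef_pos']),Ro.from_euler('xyz',s['tcp_rot']).as_matrix()
def goto(p,yaw=None,ydir=None):
    """shift in tool axes to go to TCP p; turn rotvec (tool axes) to have x down, y at yaw"""
    s,e,R=pose(); sh=R.T@(np.array(p)-e)
    out=[sh.round(1)]
    if yaw is not None:
        y=np.array([np.cos(yaw),np.sin(yaw),0]); x=np.array([0,0,-1.]); T=np.stack([x,y,np.cross(x,y)],1)
        out.append(Ro.from_matrix(R.T@T).as_rotvec().round(4))
    return out
E
python3 - <<'E'
from h import *
s,e,R=pose(); print(R.round(3)); 
c=get_calibration('wrist'); print(c)
print('cam in tool',R.T@(-c['R'].T@c['t']-e))
print(goto([440,-290,250],np.deg2rad(-37)),goto([440,-290,250],np.deg2rad(143)))
im,d=read_camera('wrist'); cv2.imwrite('pics/w0.png',im)
E
```

```text
[[-0.     0.22  -0.976]
 [ 0.001 -0.976 -0.22 ]
 [-1.    -0.001 -0.   ]]
{'mtx': array([[419.20629372,   0.        , 322.0598146 ],
       [  0.        , 419.20629372, 245.88013528],
       [  0.        ,   0.        ,   1.        ]]), 'R': array([[ 2.20578008e-01, -9.75369292e-01,  2.93772774e-04],
       [-9.37418309e-01, -2.11912243e-01,  2.76297152e-01],
       [-2.69429503e-01, -6.12204632e-02, -9.61072212e-01]]), 't': array([-625.18957756,  -32.44482587,  389.63656945])}
cam in tool [-1.69496311e+02  8.23747071e-02 -7.68378740e+01]
[array([ -35.6, -245.1, -365.4]), array([-7.033e-01, -5.000e-04,  9.000e-04])] [array([ -35.6, -245.1, -365.4]), array([2.4383e+00, 1.2000e-03, 6.0000e-04])]
```

View pics/w0.png

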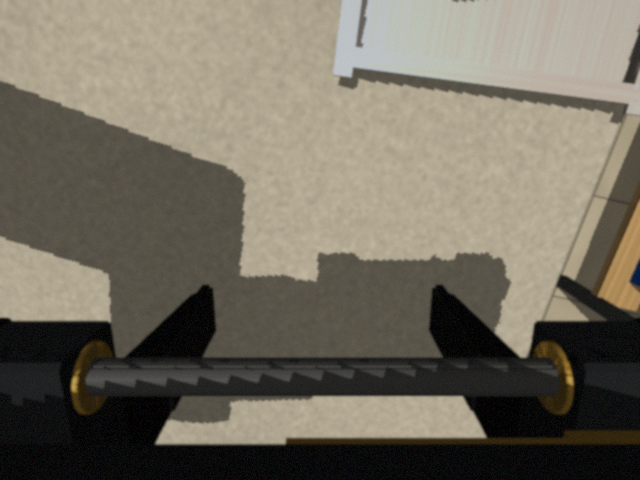

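Call:
servo_tool(steps="-5 -13 -19 0 0 0 95;-5 -26 -38 0 0 0 95;-5 -26 -38 0 0 0 95;-5 -26 -38 0 0 0 95;-5 -26 -38 0 0 0 95;-5 -26 -38 0 0 0 95;0 -26 -38 0 0 0 95;0 -26 -38 0 0 0 95")

```text
t: 0.95
eef_pos: [379.2, -345.1, 245.2]
tcp_rot: [-1.922, 1.568, 1.435]
ft_force: [0.1, -1.3, 0.2]
opening: 0.999
```

```bash
python3 - <<'E'
from h import *
print(goto([448,-278,240],np.deg2rad(-37)))
E
```

```text
[array([  5.4, -50.9, -81.5]), array([-0.7104, -0.002 ,  0.0024])]
```

Call:
servo_tool(steps="2 -26 -40 0 0 0 95;2 -25 -40 0 0 0 95;0 0 0 -0.142 0 0 95;0 0 0 -0.142 0 0 95;0 0 0 -0.142 0 0 95;0 0 0 -0.142 0 0 95;0 0 0 -0.142 0 0 95;0 0 0 0 0 0 95")

```text
t: 1.75
eef_pos: [451.9, -261.1, 242.9]
tcp_rot: [-2.841, 1.566, 1.261]
ft_force: [-0.0, -0.1, -0.1]
opening: 0.999
```

```bash
python3 - <<'E'
from h import *
s,e,R=pose(); c=get_calibration('wrist'); im,d=read_camera('wrist'); cv2.imwrite('pics/w1.png',im); np.savez('w1',im=im,d=d,mtx=c['mtx'],R=c['R'],t=c['t'])
print(e,s['joints'],R.round(3))
E
```

```text
[ 451.93442866 -261.1161252   242.86964776] [-0.65270701  0.31460914  1.77125828  0.00479621  1.05722055 -0.04426822] [[ 0.001  0.819 -0.574]
 [ 0.004 -0.574 -0.819]
 [-1.    -0.001 -0.004]]
```

View pics/w1.png

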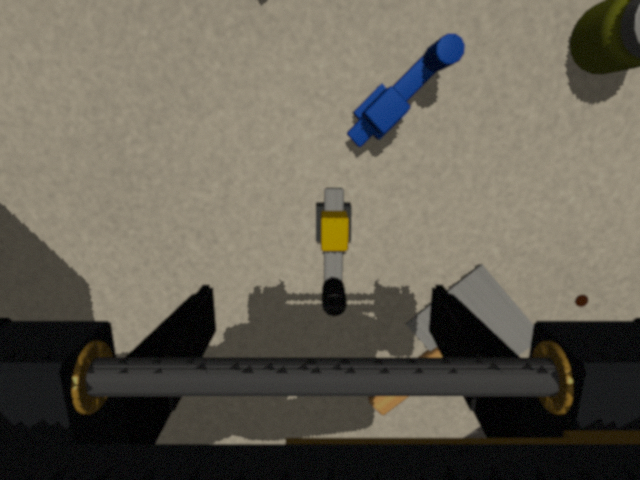

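```bash
cat > crank.py <<'E'
from h import *
def meas(f,zoff=0):
    z=np.load(f); im,d=z['im'],z['d']; c=dict(mtx=z['mtx'],R=z['R'],t=z['t'])
    P=cloud(c,d); hsv=cv2.cvtColor(im,cv2.COLOR_BGR2HSV)
    m=cv2.inRange(hsv,np.array((20,120,60)),np.array((36,255,255)))
    k,l,s,ce=cv2.connectedComponentsWithStats(m); cand=[j for j in range(1,k) if s[j,1]<330 and 250<ce[j][0]<420]
    i=max(cand,key=lambda j:s[j,4])
    ym=(l==i); print('yellow',ce[i],s[i]); pts=P[ym&(d>0)]; print('z pct',np.percentile(pts[:,2],[5,25,50,75,95]).round(1))
    V=hsv[...,2][ym]; print('V',np.percentile(V,[5,25,50,75,95]))
    cnt,_=cv2.findContours(ym.astype(np.uint8),cv2.RETR_EXTERNAL,cv2.CHAIN_APPROX_NONE); r=cv2.minAreaRect(max(cnt,key=cv2.contourArea)); print('rect',r)
    B=cv2.boxPoints(r); W=np.array([onz(c,u,v,66+zoff) for u,v in B]); print(W.round(1),W.mean(0).round(1))
    return im,d,c,P,ym
if __name__=='__main__':
    im,d,c,P,ym=meas('w1.npz')
    cv2.imwrite('pics/w1c.png',cv2.resize(im[170:330,260:420],None,fx=3.7,fy=3.7,interpolation=cv2.INTER_CUBIC))
E
python3 crank.py
```

```text
yellow [334.00784656 230.91020052] [ 320  211   30   41 1147]
z pct [38.7 64.2 65.1 65.7 66.5]
V [ 82.  126.5 158.  160.  162. ]
rect ((334.5, 231.0), (40.0, 29.0), 90.0)
[[ 454.8 -252.9   66. ]
 [ 474.7 -266.8   66. ]
 [ 455.2 -295.9   66. ]
 [ 434.7 -281.6   66. ]] [ 454.8 -274.3   66. ]
```

View pics/w1c.png

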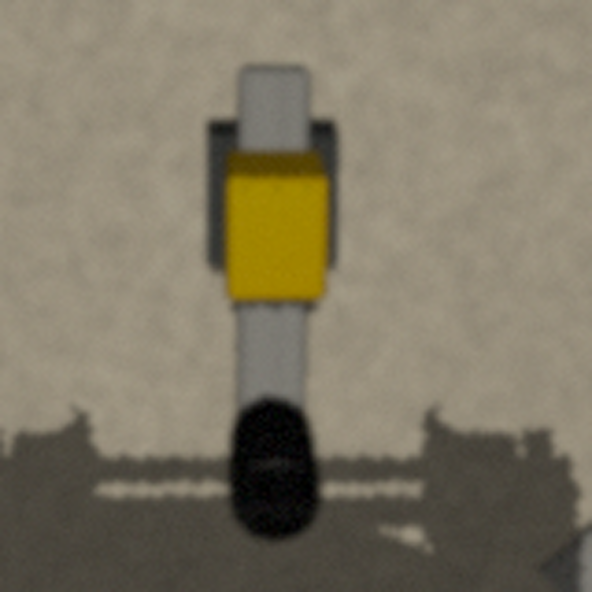

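```bash
python3 - <<'E'
from h import *
z=np.load('w1.npz'); im=z['im']; c=dict(mtx=z['mtx'],R=z['R'],t=z['t'])
f=lambda x,y:(260+x/3.7-.37,170+y/3.7-.37)
cs=[onz(c,*f(*p),66) for p in((227,176),(328,174),(325,298),(233,300))]
print(np.round(cs,1),np.mean(cs,0))
for nm,p,q,h in(('end',(240,68),(306,68),32),('mid',(238,150),(310,150),32),('arm near knob',(236,395),(305,395),32),('hub',(209,122),(336,122),24),('hubl',(209,268),(337,268),24)):
    a,b=onz(c,*f(*p),h),onz(c,*f(*q),h); print(nm,((a+b)/2).round(1),np.linalg.norm(a-b).round(1))
print('knobtop',onz(c,*f(275,500),78).round(1),onz(c,*f(275,540),78).round(1))
E
```

```text
[[ 452.4 -257.7   66. ]
 [ 471.5 -270.5   66. ]
 [ 454.5 -294.5   66. ]
 [ 436.7 -282.6   66. ]] [ 453.78082698 -276.32883942   66.        ]
end [ 473.  -247.8   32. ] 16.2
mid [ 461.6 -264.8   32. ] 17.9
arm near knob [ 424.1 -317.6   32. ] 18.0
hub [ 464.6 -260.    24. ] 32.1
hubl [ 443.  -291.7   24. ] 33.3
knobtop [ 418.8 -325.3   78. ] [ 413.1 -333.7   78. ]
```

```bash
python3 - <<'E'
from h import *
print(goto([453.8,-276.2,33],np.deg2rad(-35.2)))
E
```

```text
[array([209.8,  10.5,  12.1]), array([-0.0012, -0.0043,  0.0013])]
```

Call:
servo_tool(steps="10 10.5 11.5 0 -0.004 0.001 80;35 0 0 0 0 0 80;40 0 0 0 0 0 80;40 0 0 0 0 0 80;20 0 0 0 0 0 80;0 0 0 0 0 0 80;0 0 0 0 0 0 80;0 0 0 0 0 0 80")

```text
t: 2.6
eef_pos: [454.9, -282.2, 91.5]
tcp_rot: [1.251, 1.566, -0.961]
ft_force: [-0.4, 0.5, 0.7]
opening: 0.84
```

```bash
python3 - <<'E'
from h import *
print(goto([453.8,-276.2,33],np.deg2rad(-35.2)))
c=get_calibration('wrist'); im,d=read_camera('wrist'); cv2.imwrite('pics/w2.png',im); np.savez('w2',im=im,d=d,mtx=c['mtx'],R=c['R'],t=c['t'])
E
```

```text
[array([58.4, -4.7, -4.2]), array([-0.0265,  0.0014, -0.0041])]
```

View pics/w2.png

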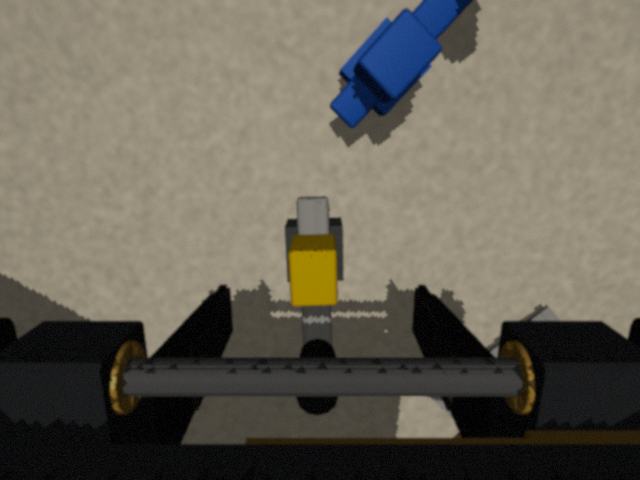

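```bash
python3 - <<'E'
from h import *
from crank import meas
im,d,c,P,ym=meas('w2.npz')
hsv=cv2.cvtColor(im,cv2.COLOR_BGR2HSV)
m=(ym&(hsv[...,2]>130)).astype(np.uint8)
cnt,_=cv2.findContours(m,cv2.RETR_EXTERNAL,cv2.CHAIN_APPROX_NONE); r=cv2.minAreaRect(max(cnt,key=cv2.contourArea)); B=cv2.boxPoints(r); print(r)
W=np.array([onz(c,u,v,66) for u,v in B]); print(W.round(1),W.mean(0).round(1))
# arm end, knob-ish
for v in(205,225):
    row=im[v,270:360].astype(int).sum(1); print(v,row)
E
```

```text
yellow [312.90871369 270.28304683] [ 288  234   50   73 3374]
z pct [40.1 64.1 65.1 65.7 66.4]
V [ 84. 118. 162. 164. 165.]
rect ((312.8204650878906, 270.255615234375), (71.65251922607422, 49.22597122192383), 88.21009063720703)
[[ 456.8 -251.    66. ]
 [ 476.2 -264.5   66. ]
 [ 455.1 -295.3   66. ]
 [ 434.7 -281.1   66. ]] [ 455.7 -273.    66. ]
((312.6600646972656, 277.46258544921875), (54.229854583740234, 46.040565490722656), 88.15238952636719)
[[ 452.6 -257.7   66. ]
 [ 470.9 -270.5   66. ]
 [ 454.8 -294.    66. ]
 [ 435.7 -280.8   66. ]] [ 453.5 -275.8   66. ]
205 [414 417 420 426 427 430 431 433 442 439 436 437 439 438 445 445 448 442
 442 436 438 423 424 420 409 391 345 304 304 333 346 353 359 357 362 361
 364 368 366 364 366 368 360 365 364 349 349 358 358 363 358 365 367 364
 358 341 315 288 311 359 402 415 415 420 415 415 426 426 431 440 445 450
 453 447 448 435 435 426 421 412 408 421 418 411 415 420 422 427 432 431]
225 [431 432 430 434 426 423 424 418 423 421 429 433 428 411 363 260 159  96
  64  85  79  76  79  76  76  81 121 192 257 306 339 353 353 365 361 365
 367 357 364 367 368 364 370 361 361 357 350 355 354 360 364 362 360 374
 359 356 331 291 227 161 113 109  86 107 104  98 113 100 108 115 124 188
 299 386 425 434 435 436 433 432 426 426 422 427 422 420 418 419 419 418]
```

Call:
servo_tool(steps="0 -4 -3.5 -0.026 0 -0.004 80;0 0 0 0 0 0 80;15 0 0 0 0 0 80;20 0 0 0 0 0 80;10 0 0 0 0 0 80;0 0 0 0 0 0 80;0 0 0 0 0 0 80;0 0 0 0 0 0 80")

```text
t: 3.45
eef_pos: [456.5, -278.0, 51.4]
tcp_rot: [1.381, 1.56, -0.801]
ft_force: [-0.3, 0.3, 0.3]
opening: 0.84
```

```bash
python3 - <<'E'
from h import *
print(goto([453.5,-276,33],np.deg2rad(-35.3)),sensors.state()['joints'])
E
```

```text
[array([18.4, -3.8,  0. ]), array([ 0.0045,  0.0021, -0.0108])] [-0.66988694  0.58984992  1.93917406 -0.00255841  0.60162672 -0.05613915]
```

Call:
servo_tool(steps="0 -3.5 0 0.004 0.002 -0.01 80;8 0 0 0 0 0 80;8 0 0 0 0 0 80;2 0 0 0 0 0 80;0 0 0 0 0 0 80;0 0 0 0 0 0 80;0 0 0 0 0 0 80;0 0 0 0 0 0 80")

```text
t: 4.25
eef_pos: [453.8, -276.2, 33.0]
tcp_rot: [1.566, 1.569, -0.621]
ft_force: [0.2, -0.1, 0.5]
opening: 0.839
```

```bash
python3 - <<'E'
from h import *
print(goto([453.5,-276,33],np.deg2rad(-35.3)),sensors.state()['joints'])
E
```

```text
[array([-0. , -0.3,  0. ]), array([ 0.0001,  0.    , -0.0017])] [-6.71124030e-01  6.20429355e-01  1.95118461e+00  1.62001456e-04
  5.68256371e-01 -5.52894300e-02]
```

Well placed. Close on the block.

Call:
servo_tool(steps="0 0 0 0 0 0 40;0 0 0 0 0 0 20;0 0 0 0 0 0 15;0 0 0 0 0 0 15;0 0 0 0 0 0 15;0 0 0 0 0 0 15;-10 0 0 0 0 0 15;-20 0 0 0 0 0 15")

```text
t: 5.05
eef_pos: [452.9, -275.5, 62.7]
tcp_rot: [-1.679, 1.569, 2.417]
ft_force: [0.5, -0.3, -2.4]
opening: 0.251
```

```bash
python3 - <<'E'
from h import *
s,e,R=pose(); print(s['opening']*95.1,e,s['ft_force'])
t=np.load('top.npz'); c=get_calibration('top'); P=cloud(c,t['d']);im=t['im']
# housing top and shaft from the top view
for nm,(u0,u1,v0,v1) in dict(housing_l=(288,293,225,250),cheek=(279,284,215,265)).items():
    q=P[v0:v1,u0:u1].reshape(-1,3); print(nm,np.median(q,0).round(1))
for n,(u,v) in dict(nose=(302.5,236.5)).items():
    for h in(96,100): print(n,h,onz(c,u,v,h).round(1))
# local crop
cv2.imwrite('pics/topd.png',cv2.resize(im[205:280,260:340],None,fx=7.5,fy=7.5,interpolation=cv2.INTER_CUBIC))
E
```

```text
23.914086822879508 [ 452.93316478 -275.52716715   62.67509249] [ 0.46168269 -0.28393641 -2.38180662]
housing_l [589.2  13.7  69.2]
cheek [583.9  36.5  59.2]
nose 96 [585.2 -17.7  96. ]
nose 100 [584.4 -17.7 100. ]
```

View pics/topd.png

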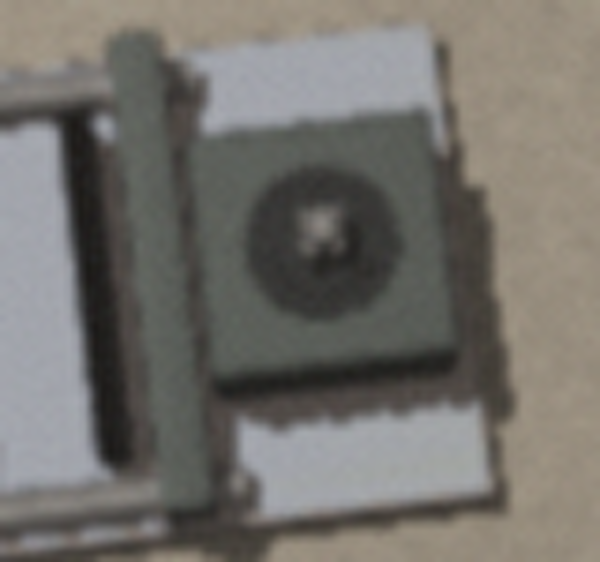

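Call:
servo_tool(steps="-35 0 0 0 0 0 15;-40 0 0 0 0 0 15;-30 -5 -25 0 0 0 15;0 -8 -40 0 0 0 15;0 -8 -40 0 0 0 15;0 -8 -40 0 0 0 15;0 -6 -25 0 0 0 15;0 0 0 0 0 0 15")

```text
t: 5.85
eef_pos: [523.6, -111.1, 178.3]
tcp_rot: [-3.135, 1.569, 0.957]
ft_force: [0.3, -0.4, -4.1]
opening: 0.25
```

```bash
python3 - <<'E'
from h import *
print(goto([540,-81,173],np.deg2rad(-35.3)))
s,e,R=pose(); c=get_calibration('wrist'); im,d=read_camera('wrist'); cv2.imwrite('pics/w3.png',im); np.savez('w3',im=im,d=d,mtx=c['mtx'],R=c['R'],t=c['t'])
E
```

```text
[array([  5.3,  -4.1, -34. ]), array([-0.0036, -0.0016,  0.    ])]
```

View pics/w3.png

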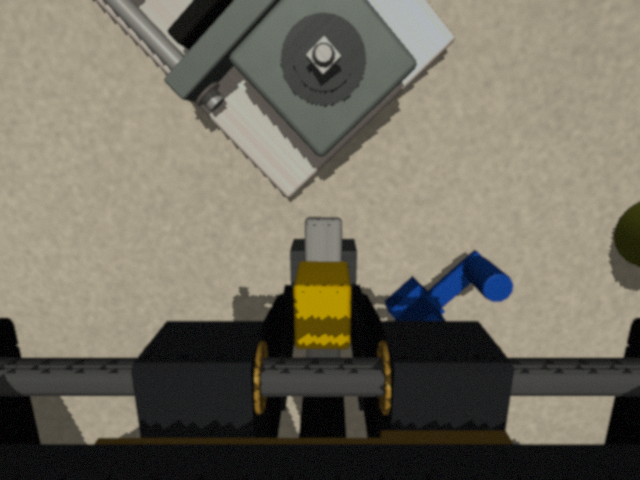

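The crank is held, and the shaft square shows at (323,53) as a diamond. I'll move in closer for a better measurement.

Call:
servo_tool(steps="2 -2 -18 -0.003 0 0 15;2 -2 -14 0 0 0 15;0 0 0 0 0 0 15;0 0 0 0 0 0 15;0 0 0 0 0 0 15;0 0 0 0 0 0 15;0 0 0 0 0 0 15;0 0 0 0 0 0 15")

```text
t: 6.7
eef_pos: [536.7, -87.0, 174.5]
tcp_rot: [-1.217, 1.569, 2.875]
ft_force: [-0.4, 1.2, -4.4]
opening: 0.251
```

```bash
python3 - <<'E'
from h import *
print(goto([540,-81,173],np.deg2rad(-35.3)))
s,e,R=pose(); c=get_calibration('wrist'); im,d=read_camera('wrist'); np.savez('w4',im=im,d=d,mtx=c['mtx'],R=c['R'],t=c['t'])
print(proj(c,[584.5,-18,90]))
cv2.imwrite('pics/w4.png',cv2.resize(im[40:340,200:440],None,fx=2,fy=2))
cv2.imwrite('pics/w4c.png',cv2.resize(im[65:175,260:390],None,fx=5.4,fy=5.4,interpolation=cv2.INTER_CUBIC))
P=cloud(c,d); 
for u,v in((323,105),(323,130),(350,105),(290,105),(323,160)): print(u,v,P[v,u].round(1),np.median(P[v-2:v+3,u-2:u+3,2]))
E
```

```text
[array([ 1.5, -0.8, -6.8]), array([-0.0044,  0.0006,  0.0016])]
[320.9483597  112.54161843]
323 105 [587.7 -15.5  95.9] 95.14994435247684
323 130 [579.7 -26.8  72.9] 73.42605806045782
350 105 [601.8 -24.4  73. ] 73.38943893278021
290 105 [571.8  -2.8  70.8] 70.77700515075452
323 160 [568.9 -41.9  69.8] 69.3070284366685
```

View pics/w4.png

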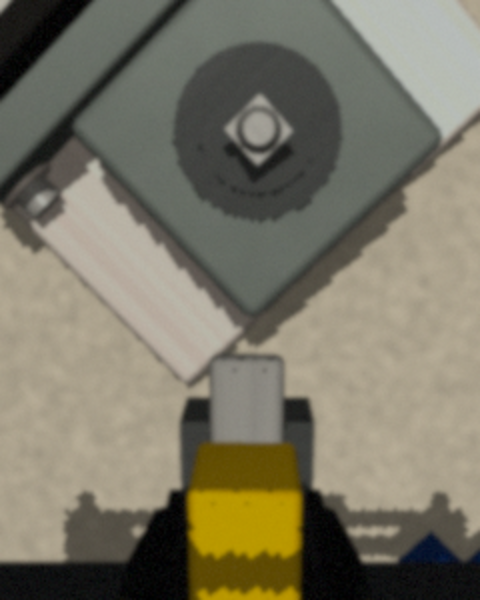

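View pics/w4c.png

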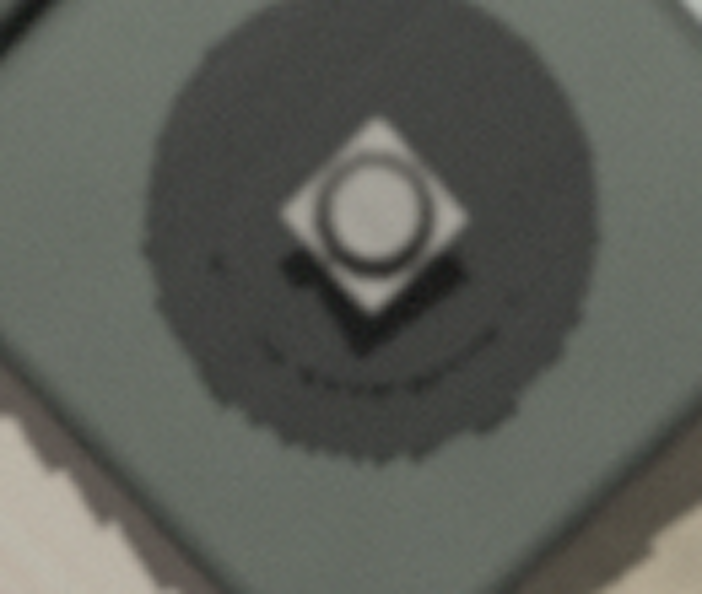

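```bash
python3 - <<'E'
from h import *
z=np.load('w4.npz'); c=dict(mtx=z['mtx'],R=z['R'],t=z['t'])
f=lambda x,y:(260+(x+.5)/5.4-.5,65+(y+.5)/5.4-.5)
cs=np.array([onz(c,*f(*p),89.5) for p in((376,115),(470,214),(373,316),(282,214))]); print(cs.round(1),cs.mean(0).round(1))
for i in range(4):
    e=cs[(i+1)%4]-cs[i]; print(np.linalg.norm(e).round(1),np.rad2deg(np.arctan2(e[1],e[0])).round(1))
print('nose',onz(c,*f(374,212),94).round(1))
print('shoulder',onz(c,*f((145+600)/2,213),73.5).round(1))
g=lambda x,y:(200+(x+.5)/2-.5,40+(y+.5)/2-.5)
s,e,R=pose(); zh=e[2]-33
for nm,p,q,h in(('arm end',(212,357),(284,357),32),('arm mid',(211,440),(284,440),32),('hubtop edge',(183,400),(312,400),24),('hub top mid',(182,440),(314,440),24),('block top',(188,492),(302,492),66)):
    a,b=[onz(c,*g(*w),h+zh) for w in(p,q)]; m=(a+b)/2; print(nm,m.round(1),np.linalg.norm(a-b).round(1),'tool',(R.T@(m-e)).round(1), 'line yaw',np.rad2deg(np.arctan2((b-a)[1],(b-a)[0])).round(1))
print('tool y yaw',np.rad2deg(np.arctan2(R[1,1],R[0,1])),e)
E
```

```text
[[596.7  -9.   89.5]
 [599.2 -22.9  89.5]
 [584.8 -25.4  89.5]
 [582.9 -11.2  89.5]] [590.9 -17.1  89.5]
14.1 -80.0
14.7 -170.1
14.3 97.5
14.0 9.3
nose [590.8 -16.9  94. ]
shoulder [591.4 -16.3  73.5]
arm end [560.1 -54.7 173.5] 14.9 tool [  1.    0.2 -39.8] line yaw -35.5
arm mid [549.5 -69.4 173.5] 15.6 tool [  1.    0.1 -21.7] line yaw -35.5
hubtop edge [553.4 -64.  165.5] 28.5 tool [  9.    0.2 -28.4] line yaw -35.5
hub top mid [548.1 -71.6 165.5] 29.5 tool [  9.    0.3 -19.1] line yaw -35.5
block top [550.  -67.9 207.5] 19.9 tool [-33.   -0.4 -23.2] line yaw -35.5
tool y yaw -35.552909064458504 [536.75245193 -86.97334737 174.46710979]
```

```bash
python3 - <<'E'
from h import *
z=np.load('w4.npz'); c=dict(mtx=z['mtx'],R=z['R'],t=z['t']); P=cloud(c,z['d'])
s,e,R=pose()
for u,v in((323,230),(323,245),(323,265),(323,290),(323,300),(323,312),(323,320),(297,245),(297,260),(352,250)): print(u,v,z['im'][v,u],P[v,u].round(1),'tool',(R.T@(P[v,u]-e)).round(1))
print(-z['R'].T@z['t'])
E
python3 - <<'E'
import cv2,sys
sys.path.insert(0,'.')
from h import *
im,d=read_camera('scene'); c=get_calibration('scene'); s,e,R=pose(); u,v=proj(c,e).astype(int); print(u,v)
cv2.imwrite('pics/s4.png',cv2.resize(im[v-110:v+70,u-120:u+120],None,fx=3.3,fy=3.3,interpolation=cv2.INTER_CUBIC))
E
```

```text
323 230 [131 138 141] [553.6 -63.3 150.3] tool [ 24.2  -0.  -29. ]
323 245 [127 136 137] [549.1 -69.6 149.5] tool [ 25.   -0.  -21.4]
323 265 [ 4 78 98] [545.2 -75.1 159.3] tool [ 15.2  -0.  -14.5]
323 290 [  0 146 177] [543.8 -76.9 184.5] tool [-10.   -0.1 -12.3]
323 300 [  0 152 185] [541.3 -80.5 184.7] tool [-10.2  -0.1  -8. ]
323 312 [  0 154 186] [538.  -85.2 183.7] tool [-9.3 -0.1 -2.1]
323 320 [ 0 78 99] [535.8 -88.3 183.5] tool [-9.  -0.1  1.6]
297 245 [32 33 30] [535.4 -65.5 133.3] tool [ 41.2 -13.6 -16.7]
297 260 [56 57 58] [532.8 -69.9 142.7] tool [ 31.7 -13.1 -11.6]
352 250 [37 41 37] [558.2 -82.1 141.4] tool [ 33.   14.6 -16.5]
[581.35457484 -24.09760545 343.89748728]
327 198
```

View pics/s4.png

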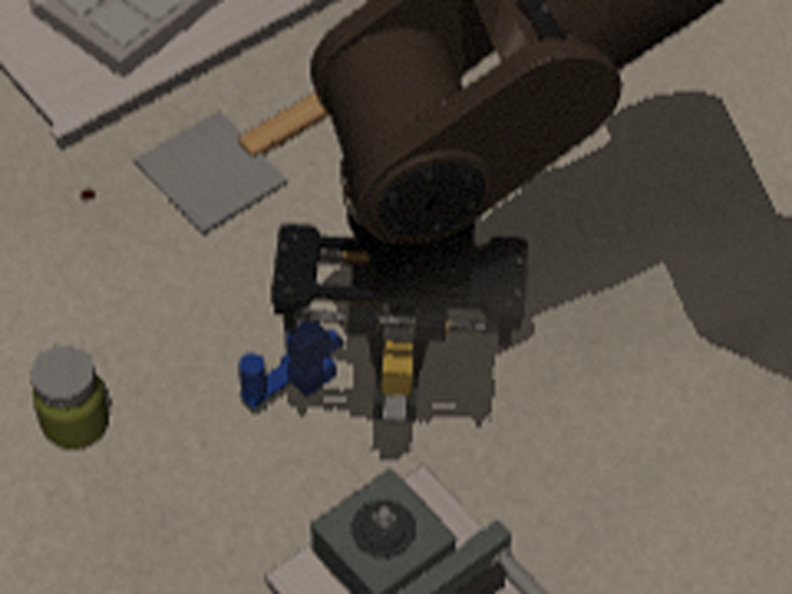

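```bash
python3 - <<'E'
from h import *
for n in('w3','w4'):
    z=np.load(n+'.npz'); c=dict(mtx=z['mtx'],R=z['R'],t=z['t']); P=cloud(c,z['d'])
    co=-z['R'].T@z['t']; tz=co[2]-169.5
    for u,v in((323,225),(323,235),(323,297),(323,303)): print(n,u,v,z['im'][v,u],(P[v,u][2]-tz).round(1))
s,e,R=pose(); c=get_calibration('wrist'); im,d=read_camera('wrist'); P=cloud(c,d)
print('now',[(P[v,323][2]-e[2]).round(1) for v in(225,235,297,303)],s['opening']*95.1)
E
```

```text
w3 323 225 [120 128 129] -24.7
w3 323 235 [126 132 135] -25.3
w3 323 297 [  0 150 182] 9.5
w3 323 303 [  0 149 181] 9.1
w4 323 225 [128 137 140] -25.0
w4 323 235 [129 138 139] -23.9
w4 323 297 [  0 152 185] 10.5
w4 323 303 [  0 152 185] 9.2
now [np.float64(-25.5), np.float64(-25.3), np.float64(9.7), np.float64(10.3)] 23.848201343438863
```

```bash
python3 - <<'E'
from h import *
z=np.load('w4.npz'); c=dict(mtx=z['mtx'],R=z['R'],t=z['t'])
g=lambda x,y:(200+(x+.5)/2-.5,40+(y+.5)/2-.5)
s,e,R=pose(); zh=e[2]-56.5
for nm,p,q,h in(('arm end -35',(212,356),(284,356),32),('arm mid',(211,440),(284,440),32),('hubtop edge -17',(183,400),(312,400),24),('hub top mid',(182,440),(314,440),24),('block top -15',(188,491),(302,491),66)):
    a,b=[onz(c,*g(*w),h+zh) for w in(p,q)]; m=(a+b)/2; print(nm,np.linalg.norm(a-b).round(1),'tool',(R.T@(m-e)).round(1))
print(goto([590.9,-17,165],np.deg2rad(9.2)))
E
```

```text
arm end -35 17.0 tool [ 24.5   0.4 -34.7]
arm mid 17.7 tool [ 24.5   0.3 -13.9]
hubtop edge -17 32.2 tool [ 32.5   0.4 -21.8]
hub top mid 33.4 tool [ 32.5   0.5 -11.3]
block top -15 23.3 tool [ -9.5  -0.3 -14. ]
[array([  9.4,   3.5, -88.2]), array([-7.808e-01, -1.000e-04,  1.800e-03])]
```

Call:
servo_tool(steps="0 15 -15 0 0 0 15;0 16 -16 0 0 0 15;0 10 -10 -0.06 0 0 15;0 0 0 -0.12 0 0 15;0 0 0 -0.14 0 0 15;0 0 0 -0.14 0 0 15;0 0 0 -0.14 0 0 15;0 0 0 -0.1 0 0 15")

```text
t: 7.65
eef_pos: [596.1, -76.5, 173.7]
tcp_rot: [-1.952, 1.568, 2.866]
ft_force: [-0.1, 0.4, -3.9]
opening: 0.248
```

```bash
python3 - <<'E'
from h import *
print(goto([600.5,-76,175],np.deg2rad(9.2)),sensors.state()['joints'])
E
```

```text
[array([-1.3,  4.4, -0.1]), array([-0.0547, -0.0012,  0.0027])] [-2.37605495e-01  5.00930691e-01  1.66424361e+00  1.34898190e-04
  9.79363447e-01 -3.43570636e-01]
```

Call:
servo_tool(steps="-1 4.5 0 -0.05 0 0.002 15;0 0 0 0 0 0 15;0 0 0 0 0 0 15;0 0 0 0 0 0 15;0 0 0 0 0 0 15;0 0 0 0 0 0 15;0 0 0 0 0 0 15;0 0 0 0 0 0 15")

```text
t: 8.45
eef_pos: [599.9, -75.9, 174.2]
tcp_rot: [-2.264, 1.568, 2.605]
ft_force: [-0.4, -0.1, -3.6]
opening: 0.249
```

```bash
python3 - <<'E'
from h import *
s,e,R=pose(); c=get_calibration('wrist'); im,d=read_camera('wrist'); np.savez('w5',im=im,d=d,mtx=c['mtx'],R=c['R'],t=c['t'],e=e,Rt=R)
print(goto([600.5,-76,175],np.deg2rad(9.2)))
cv2.imwrite('pics/w5.png',cv2.resize(im[80:340,210:440],None,fx=2.3,fy=2.3,interpolation=cv2.INTER_CUBIC))
u,v=proj(c,[590.9,-17,89.5]).astype(int);print(u,v)
cv2.imwrite('pics/w5c.png',cv2.resize(im[v-35:v+35,u-35:u+35],None,fx=8,fy=8,interpolation=cv2.INTER_CUBIC))
E
```

```text
[array([-0.9,  0.6,  0.2]), array([-0.0045, -0.0017,  0.0021])]
324 156
```

View pics/w5.png

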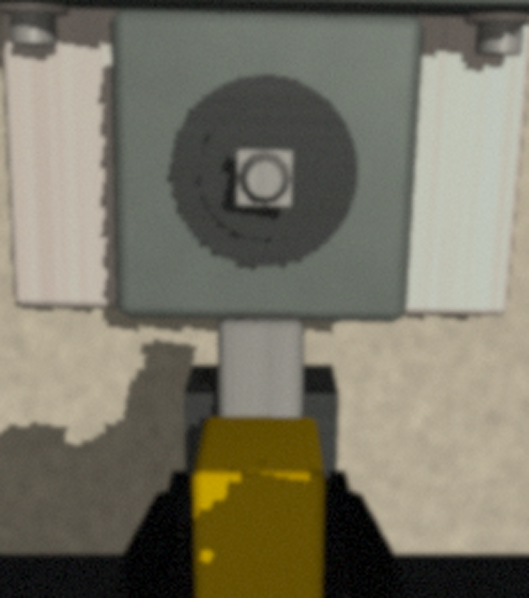

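View pics/w5c.png

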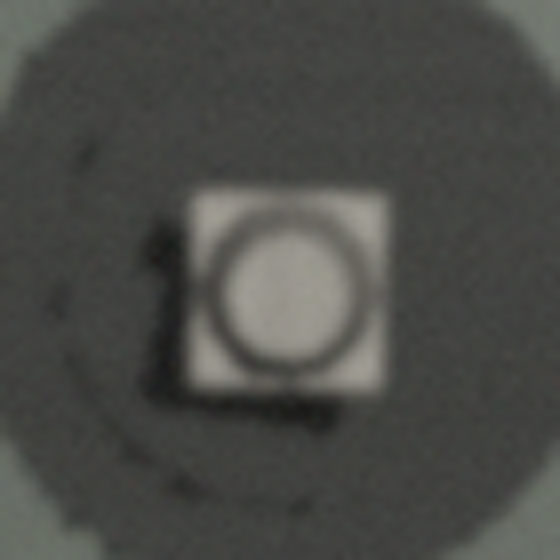

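```bash
python3 - <<'E'
from h import *
z=np.load('w5.npz'); c=dict(mtx=z['mtx'],R=z['R'],t=z['t']); e=z['e'];R=z['Rt']; P=cloud(c,z['d'])
f=lambda x,y:(324-35+(x+.5)/8-.5,156-35+(y+.5)/8-.5)
cs=np.array([R.T@(onz(c,*f(*p),89.5)-e) for p in((190,190),(392,190),(387,394),(185,390))]); print(cs.round(1),cs.mean(0).round(2))
print('yaw err deg',[np.rad2deg(np.arctan2(d[2],d[1])).round(1) for d in (cs[1]-cs[0],cs[2]-cs[3])],[np.rad2deg(np.arctan2(-d[1],d[2])).round(1) for d in (cs[2]-cs[1],cs[3]-cs[0])])
g=lambda x,y:(210+(x+.5)/2.3-.5,80+(y+.5)/2.3-.5)
zt=lambda x:e[2]-x
print('blk top depth',[(e[2]-P[v,323,2]).round(1) for v in(290,295,300)],'arm',[(e[2]-P[v,323,2]).round(1) for v in (225,235,250)])
for nm,p,q,x in(('arm end -35',(220,322),(302,322),24.5),('arm mid',(219,410),(302,410),24.5),('hub bottom edge -17',(189,368),(336,368),56.5),('hub top edge -17',(186,395),(337,395),32.5),('block bot front -15',(208,420),(316,420),24.5),('block top -15',(194,471),(323,471),-9.5)):
    a,b=[onz(c,*g(*w),zt(x)) for w in(p,q)]; m=(a+b)/2; print(nm,np.linalg.norm(a-b).round(1),'tool',(R.T@(m-e)).round(1))
E
```

```text
[[ 84.8  -6.9 -66.7]
 [ 84.8   8.  -66.7]
 [ 84.7   7.8 -51.9]
 [ 84.8  -7.3 -52.1]] [ 84.76   0.4  -59.36]
yaw err deg [np.float64(-0.0), np.float64(1.1)] [np.float64(0.8), np.float64(1.8)]
blk top depth [np.float64(-9.8), np.float64(-10.1), np.float64(-9.9)] arm [np.float64(25.2), np.float64(25.2), np.float64(23.9)]
arm end -35 16.9 tool [ 24.6  -0.5 -34.6]
arm mid 17.5 tool [ 24.5  -0.6 -15.6]
hub bottom edge -17 35.7 tool [ 56.5  -0.1 -16.1]
hub top edge -17 33.0 tool [ 32.5  -0.4 -16.5]
block bot front -15 22.9 tool [ 24.5  -0.3 -13.4]
block top -15 22.9 tool [ -9.5  -1.  -15.1]
```

```bash
python3 - <<'E'
from h import *
z=np.load('w5.npz'); e=z['e'];R=z['Rt']; T=e+R@np.array([0,0.7,-59.9]); print(T)
print(goto([T[0],T[1],165],np.deg2rad(8.7)))
E
```

```text
[591.2950124  -16.60474364 174.25611244]
[array([  9.2,   0.7, -59.9]), array([ 0.0042, -0.0017,  0.0021])]
```

Call:
servo_tool(steps="0 0 -15 0.004 -0.002 0.002 15;0 0.5 -20 0 0 0 15;0 0 -12 0 0 0 15;0 0 -6 0 0 0 15;0 0 0 0 0 0 15;0 0 0 0 0 0 15;0 0 0 0 0 0 15;0 0 0 0 0 0 15")

```text
t: 9.3
eef_pos: [591.8, -20.4, 174.3]
tcp_rot: [0.58, 1.57, -0.84]
ft_force: [0.9, 0.1, -3.6]
opening: 0.246
```

```bash
python3 - <<'E'
from h import *
print(goto([591.3,-16.6,165],np.deg2rad(8.7)))
E
```

```text
[array([ 9.3,  0.1, -3.8]), array([-0.0009,  0.0008, -0.0005])]
```

Call:
servo_tool(steps="0 0 -3.7 0 0 0 15;0 0 0 0 0 0 15;5 0 0 0 0 0 15;7 0 0 0 0 0 15;3 0 0 0 0 0 15;0 0 0 0 0 0 15;0 0 0 0 0 0 15;0 0 0 0 0 0 15")

```text
t: 10.1
eef_pos: [591.1, -17.5, 157.2]
tcp_rot: [-0.715, 1.57, -2.136]
ft_force: [0.9, 0.2, -4.2]
opening: 0.249
```

```bash
python3 - <<'E'
from h import *
print(goto([591.3,-16.6,130],np.deg2rad(8.7)))
im,d=read_camera('wrist'); cv2.imwrite('pics/w6.png',im)
E
```

```text
[array([27.2,  0.3, -0.9]), array([-0.0023,  0.0006,  0.0005])]
```

View pics/w6.png

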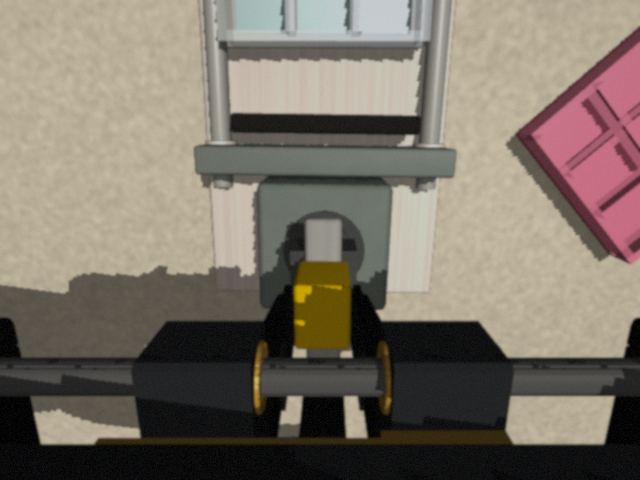

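Lined up with the shaft. Now I'll lower in small steps.

Call:
servo_tool(steps="0 0.3 -0.9 -0.002 0 0 15;3 0 0 0 0 0 15;4 0 0 0 0 0 15;4 0 0 0 0 0 15;3 0 0 0 0 0 15;1 0 0 0 0 0 15;0 0 0 0 0 0 15;0 0 0 0 0 0 15")

```text
t: 10.95
eef_pos: [591.4, -16.4, 141.0]
tcp_rot: [-0.283, 1.57, -1.702]
ft_force: [-0.3, 0.2, -3.2]
opening: 0.245
```

```bash
python3 - <<'E'
from h import *
print(goto([591.3,-16.6,130],np.deg2rad(8.7))); s,e,R=pose(); print((R.T@s['ft_force']).round(1))
c=get_calibration('wrist'); im,d=read_camera('wrist'); P=cloud(c,d); print([(e[2]-P[v,323,2]).round(1) for v in(290,295,300)],'arm',[(e[2]-P[v,323,2]).round(1) for v in (225,235,250)])
E
```

```text
[array([11. , -0.1,  0.2]), array([-0.0001,  0.0006,  0.0002])]
[ 3.2 -0.3 -0.3]
[np.float64(-11.4), np.float64(-9.5), np.float64(-9.5)] arm [np.float64(23.9), np.float64(23.6), np.float64(24.1)]
```

Call:
servo_tool(steps="3 0 0 0 0 0 15;3 0 0 0 0 0 15;2 0 0 0 0 0 15;1.5 0 0 0 0 0 15;1 0 0 0 0 0 15;0 0 0 0 0 0 15;0 0 0 0 0 0 15;0 0 0 0 0 0 15")

```text
t: 11.8
eef_pos: [591.5, -16.5, 130.2]
tcp_rot: [0.554, 1.57, -0.865]
ft_force: [-0.5, -0.2, -4.0]
opening: 0.25
```

```bash
python3 - <<'E'
from h import *
print(goto([591.3,-16.6,130],np.deg2rad(8.7))); s,e,R=pose(); print((R.T@s['ft_force']).round(1))
c=get_calibration('wrist'); im,d=read_camera('wrist'); P=cloud(c,d); print([(e[2]-P[v,323,2]).round(1) for v in(290,295,300)],'arm',[(e[2]-P[v,323,2]).round(1) for v in (225,235,250)])
E
```

```text
[array([ 0.2, -0.3,  0.1]), array([-0.    ,  0.001 , -0.0006])]
[ 4.  -0.5  0.1]
[np.float64(-9.0), np.float64(-9.4), np.float64(-9.3)] arm [np.float64(24.6), np.float64(24.5), np.float64(24.3)]
```

Call:
servo_tool(steps="1 0 0 0 0 0 15;1 0 0 0 0 0 15;1 0 0 0 0 0 15;1 0 0 0 0 0 15;0 0 0 0 0 0 15;0 0 0 0 0 0 15;0 0 0 0 0 0 15;0 0 0 0 0 0 15")

```text
t: 12.65
eef_pos: [591.7, -16.4, 130.1]
tcp_rot: [1.01, 1.567, -0.408]
ft_force: [-1.3, -0.3, -0.4]
opening: 0.249
```

```bash
python3 - <<'E'
from h import *
s,e,R=pose(); print((R.T@s['ft_force']).round(1),e)
c=get_calibration('wrist'); im,d=read_camera('wrist'); P=cloud(c,d); print([(e[2]-P[v,323,2]).round(1) for v in(290,295,300)],'arm',[(e[2]-P[v,323,2]).round(1) for v in (225,235,250)])
E
```

```text
[ 0.4 -1.3  0.1] [591.69231098 -16.40221462 130.11276085]
[np.float64(-9.7), np.float64(-9.8), np.float64(-9.6)] arm [np.float64(23.9), np.float64(23.7), np.float64(24.3)]
```

Call:
servo_tool(steps="3 0 0 0 0 0 15;3 0 0 0 0 0 15;0 0 0 0 0 0 15;0 0 0 0 0 0 35;0 0 0 0 0 0 45;0 0 0 0 0 0 45;0 0 0 0 0 0 45;0 0 0 0 0 0 45")

```text
t: 13.5
eef_pos: [594.3, -16.5, 130.3]
tcp_rot: [1.22, 1.558, -0.198]
ft_force: [-0.1, -0.3, 0.0]
opening: 0.471
```

```bash
python3 - <<'E'
from h import *
s,e,R=pose(); print((R.T@s['ft_force']).round(1),e,s['opening']*95)
c=get_calibration('wrist'); im,d=read_camera('wrist'); P=cloud(c,d); print([(P[v,323,2]).round(1) for v in(290,295,300)],'arm',[(P[v,323,2]).round(1) for v in (225,235,250)])
cv2.imwrite('pics/w7.png',im); np.savez('w7',im=im,d=d,mtx=c['mtx'],R=c['R'],t=c['t'],e=e,Rt=R)
E
```

```text
[-0.  -0.2  0.3] [594.28445612 -16.47992354 130.25535705] 44.74854132091523
[np.float64(138.7), np.float64(139.9), np.float64(139.5)] arm [np.float64(105.4), np.float64(105.4), np.float64(105.5)]
```

View pics/w7.png

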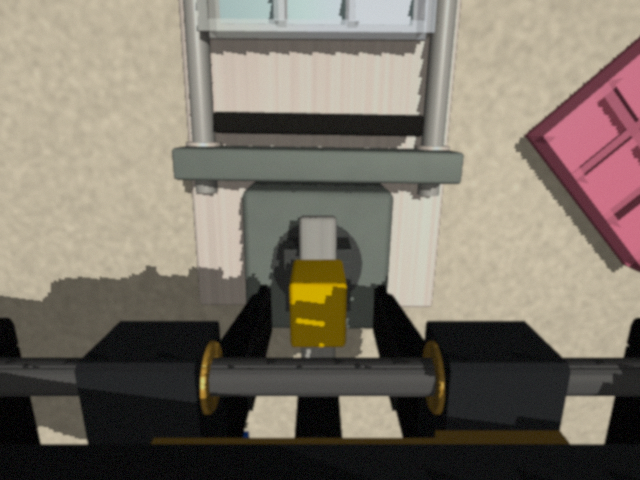

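```bash
python3 - <<'E'
from h import *
print(goto([600.4,-76.3,165],np.deg2rad(8.7)))
E
```

```text
[array([-34.5,  -2.6,  60.2]), array([ 0.0007,  0.0043, -0.0117])]
```

Call:
servo_tool(steps="-10 -1 0 0 0 -0.006 45;-20 0 0 0 0 -0.006 45;-10 0 0 0 0 0 45;0 0 20 0 0 0 45;0 0 25 0 0 0 45;0 0 12 0 0 0 45;0 0 0 0 0 0 45;0 0 0 0 0 0 45")

```text
t: 14.35
eef_pos: [601.9, -73.7, 175.0]
tcp_rot: [0.025, 1.566, -1.393]
ft_force: [-0.1, -1.1, -0.3]
opening: 0.473
```

```bash
python3 - <<'E'
from h import *
print(goto([600.4,-76.3,115],np.deg2rad(8.7)))
s,e,R=pose();c=get_calibration('wrist'); im,d=read_camera('wrist'); cv2.imwrite('pics/w8.png',im); np.savez('w8',im=im,d=d,mtx=c['mtx'],R=c['R'],t=c['t'],e=e,Rt=R)
E
```

```text
[array([60. , -1.9,  2. ]), array([ 0.0012,  0.0047, -0.0001])]
```

View pics/w8.png

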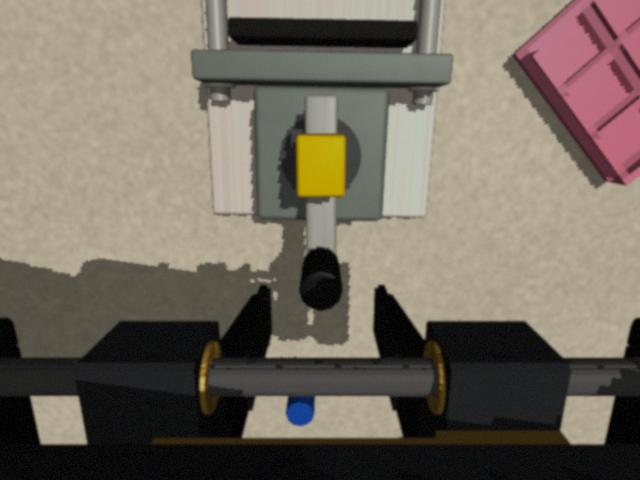

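```bash
python3 - <<'E'
from h import *
z=np.load('w8.npz'); c=dict(mtx=z['mtx'],R=z['R'],t=z['t']); e=z['e'];R=z['Rt']; im=z['im']
hsv=cv2.cvtColor(im,cv2.COLOR_BGR2HSV); m=cv2.inRange(hsv,np.array((20,120,60)),np.array((36,255,255)));m[:, :280]=0;m[:,370:]=0;m[220:]=0
m2=m*((hsv[...,2]>130)); 
for q in(m,m2):
    cnt,_=cv2.findContours((q>0).astype(np.uint8),cv2.RETR_EXTERNAL,cv2.CHAIN_APPROX_NONE); r=cv2.minAreaRect(max(cnt,key=cv2.contourArea)); B=cv2.boxPoints(r); W=np.array([onz(c,u,v,139.5) for u,v in B]); print(r,W.round(1).tolist(),W.mean(0).round(1))
P=cloud(c,z['d'])
print('knob top z',[P[v,320].round(1) for v in(285,290,295)])
k=(im[235:320,290:350].max(2)<45)&(P[235:320,290:350,2]>145); v,u=np.nonzero(k); print(u.min()+290,u.max()+290,v.min()+235,v.max()+235)
print('knob',onz(c,(u.min()+u.max())/2+290,(v.min()+v.max())/2+235,151.5), np.median(P[235:320,290:350][k],0))
cv2.imwrite('pics/w8c.png',cv2.resize(im[80:320,240:400],None,fx=2.5,fy=2.5,interpolation=cv2.INTER_CUBIC))
E
```

```text
((320.5, 165.0), (64.0, 51.0), 90.0) [[577.0, -2.8, 139.5], [600.8, 0.8, 139.5], [605.9, -29.1, 139.5], [581.1, -33.0, 139.5]] [591.2 -16.  139.5]
((321.0, 165.5), (61.0, 48.0), 90.0) [[578.1, -3.6, 139.5], [600.5, -0.1, 139.5], [605.3, -28.7, 139.5], [582.0, -32.3, 139.5]] [591.5 -16.2 139.5]
knob top z [array([599.6, -72.2, 151.4]), array([600.1, -75.5, 149.8]), array([600.4, -77.4, 151.6])]
300 341 261 310
knob [599.92405996 -72.40297093 151.5       ] [600.06463409 -73.85130848 151.25040874]
```

View pics/w8c.png

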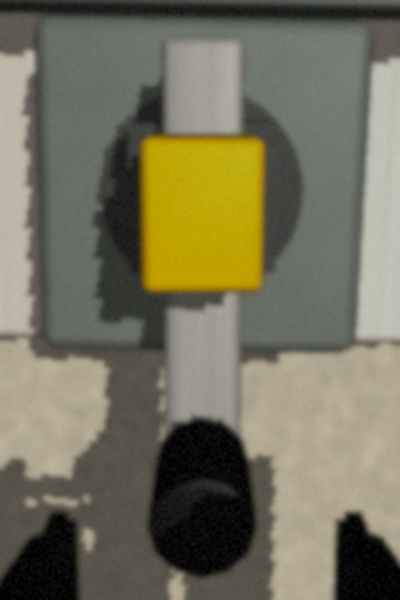

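Call:
servo_tool(steps="5 -1.8 1.5 0.001 0.004 0 45;12 0 0 0 0 0 45;15 0 0 0 0 0 45;12 0 0 0 0 0 45;6 0 0 0 0 0 45;0 0 0 0 0 0 45;0 0 0 0 0 0 45;0 0 0 0 0 0 45")

```text
t: 15.2
eef_pos: [599.3, -72.4, 119.9]
tcp_rot: [-1.997, 1.569, 2.87]
ft_force: [-0.2, -0.2, -0.1]
opening: 0.475
```

```bash
python3 - <<'E'
from h import *
print(goto([600.4,-75.7,115],np.deg2rad(8.7)),sensors.state()['ft_force'])
E
```

```text
[array([4.9, 0.6, 3.4]), array([ 0.0033, -0.0009,  0.002 ])] [-0.21895635 -0.18196951 -0.12337292]
```

Call:
servo_tool(steps="4 0.6 3.4 0.003 0 0 45;1 0 0 0 0 0 45;0 0 0 0 0 0 30;0 0 0 0 0 0 20;0 0 0 0 0 0 10;0 0 0 0 0 0 10;0 0 0 0 0 0 10;0 0 0 0 0 0 10")

```text
t: 16.0
eef_pos: [601.1, -76.2, 115.9]
tcp_rot: [1.328, 1.57, -0.091]
ft_force: [0.7, -1.6, -1.4]
opening: 0.227
```

```bash
python3 - <<'E'
from h import *
s,e,R=pose()
print(goto([600.4,-75.7,115],np.deg2rad(8.7)),s['ft_force'],s['opening']*95.1,e)
E
```

```text
[array([ 0.9, -0.7, -0.6]), array([-0.0001,  0.0001, -0.0003])] [ 0.68550598 -1.63284383 -1.40525058] 21.54369636737927 [601.14581767 -76.22650554 115.89935002]
```

```bash
cat > wind.py <<'E'
import sys
from h import *
AX=np.array([591.4,-16.5]); R0=60.
def plan(step,n=8,zt=115.3,lead=0.,cx=AX):
    s,e,R=pose(); d=e[:2]-cx; phi=np.arctan2(d[1],d[0]); r=np.linalg.norm(d)
    y=R[:,1]; psi=np.arctan2(y[1],y[0])
    print('t %.2f phi %.1f r %.2f z %.1f yaw %.2f open %.1f'%(s['t'],np.rad2deg(phi),r,e[2],np.rad2deg(psi),s['opening']*95.1))
    f=s['ft_force']; tan=np.array([np.sin(phi),-np.cos(phi)]); rad=d/r
    print('force tang(cw+) %.1f rad %.1f z %.1f'%(f[:2]@tan,f[:2]@rad,f[2]), 'turn fix',goto(e,np.deg2rad(8.7))[1])
    p=e[:2].copy()
    for k in range(n):
        a=phi-np.deg2rad(step)*(k+1); q=cx+R0*np.array([np.cos(a),np.sin(a)]); dl=np.r_[q-p,(zt-e[2]) if k==0 else 0]; l=R.T@dl; print('%.1f %.1f %.1f'%tuple(l),end='; '); p=q
    print()
if __name__=='__main__': plan(float(sys.argv[1]))
E
python3 wind.py 10
```

```text
t 16.00 phi -80.7 r 60.52 z 115.9 yaw 8.69 open 21.5
force tang(cw+) -0.4 rad 1.7 z -1.4 turn fix [-0.0001  0.0001 -0.0003]
0.6 -10.4 -1.3; -0.0 -10.1 -2.6; -0.0 -9.5 -4.3; -0.0 -8.6 -5.9; -0.0 -7.5 -7.3; -0.0 -6.1 -8.5; -0.0 -4.5 -9.4; -0.0 -2.8 -10.1;
```

Call:
servo_tool(steps="0.5 -10.4 -1.3 0 0 0 10;0 -10.1 -2.6 0 0 0 10;0 -9.5 -4.3 0 0 0 10;0 -8.6 -5.9 0 0 0 10;0 -7.5 -7.3 0 0 0 10;0 -6.1 -8.5 0 0 0 10;0 -4.5 -9.4 0 0 0 10;0 -2.8 -10.1 0 0 0 10")

```text
t: 16.8
eef_pos: [533.9, -34.4, 115.7]
tcp_rot: [1.34, 1.557, -0.081]
ft_force: [12.6, 0.6, -9.0]
opening: 0.229
```

```bash
python3 wind.py 12
```

```text
t 16.80 phi -162.7 r 60.23 z 115.7 yaw 8.59 open 21.8
force tang(cw+) -3.1 rad -12.2 z -9.0 turn fix [-0.0019  0.0031 -0.0132]
0.3 -0.4 -12.6; -0.0 2.0 -12.4; 0.0 4.6 -11.7; 0.1 6.9 -10.5; 0.1 8.9 -8.8; 0.1 10.6 -6.8; 0.1 11.7 -4.4; 0.2 12.4 -1.9;
```

Call:
servo_tool(steps="0.8 0 -12.4 -0.002 0.003 -0.013 10;0.3 2.4 -12.2 0 0 0 10;0 4.8 -11.5 0 0 0 10;0 7 -10.4 0 0 0 10;0 8.9 -8.8 0 0 0 10;0 10.6 -6.8 0 0 0 10;0 11.7 -4.4 0 0 0 10;0 12.4 -1.9 0 0 0 10")

```text
t: 17.6
eef_pos: [580.5, 42.6, 114.9]
tcp_rot: [0.185, 1.559, -1.228]
ft_force: [-0.5, -11.8, -0.0]
opening: 0.225
```

```bash
python3 wind.py 12
```

```text
t 17.60 phi 100.5 r 60.15 z 114.9 yaw 9.02 open 21.4
force tang(cw+) -2.7 rad -11.5 z -0.0 turn fix [ 0.0055  0.0118 -0.0022]
-0.4 12.5 1.1; 0.1 12.0 3.6; 0.1 11.0 6.0; 0.1 9.5 8.2; 0.1 7.6 10.0; 0.1 5.4 11.3; 0.2 2.9 12.2; 0.1 0.3 12.5;
```

Call:
servo_tool(steps="0 12.3 1.3 0.005 0.011 -0.002 10;0 11.9 3.8 0 0 0 10;0 10.9 6.2 0 0 0 10;0 9.4 8.3 0 0 0 10;0.1 7.5 10.1 0 0 0 10;0.1 5.2 11.4 0 0 0 10;0.1 2.7 12.2 0 0 0 10;0.1 0 12.5 0 0 0 10")

```text
t: 18.4
eef_pos: [650.4, -5.6, 116.5]
tcp_rot: [3.112, 1.566, 1.697]
ft_force: [8.0, 4.2, -1.3]
opening: 0.23
```

```bash
sed -i 's/zt=115.3/zt=114.8/' wind.py && python3 wind.py 12
python3 - <<'E'
from h import *
im,d=read_camera('scene'); cv2.imwrite('pics/s9.png',cv2.resize(im[200:400,250:450],None,fx=3,fy=3,interpolation=cv2.INTER_CUBIC))
E
```

```text
t 18.40 phi 10.5 r 59.97 z 116.5 yaw 8.97 open 21.9
force tang(cw+) -2.6 rad 8.7 z -1.3 turn fix [ 0.0047 -0.0049 -0.0001]
1.6 -1.0 12.5; -0.1 -3.6 12.0; -0.1 -6.0 11.0; -0.0 -8.1 9.5; -0.0 -10.0 7.6; -0.0 -11.3 5.4; -0.0 -12.2 2.9; -0.0 -12.5 0.3;
```

View pics/s9.png

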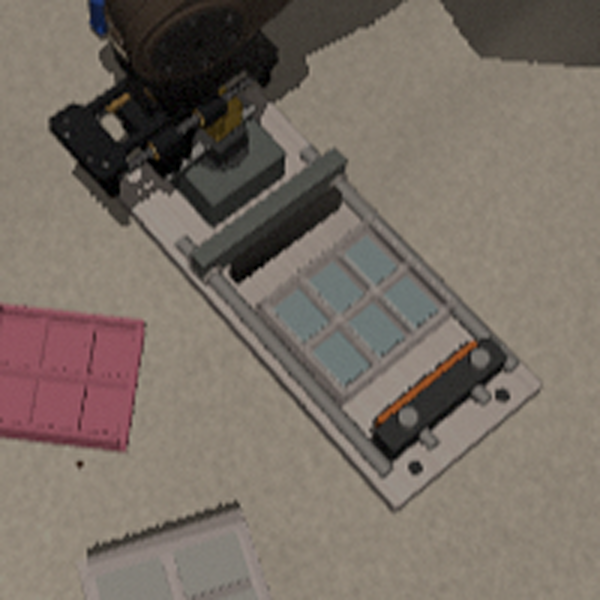

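Call:
servo_tool(steps="1 -1 12.5 0.005 -0.005 0 10;0.6 -3.6 12 0 0 0 10;0 -6 11 0 0 0 10;0 -8.2 9.4 0 0 0 10;0 -10 7.5 0 0 0 10;0 -11.3 5.2 0 0 0 10;0 -12.2 2.7 0 0 0 10;0 -12.5 0.1 0 0 0 10")

```text
t: 19.25
eef_pos: [593.3, -78.0, 115.5]
tcp_rot: [1.62, 1.566, 0.201]
ft_force: [2.9, 6.9, -1.3]
opening: 0.225
```

```bash
python3 wind.py 12
```

```text
t 19.25 phi -88.3 r 61.54 z 115.5 yaw 8.66 open 21.4
force tang(cw+) -3.1 rad -6.8 z -1.3 turn fix [-0.0006 -0.0002 -0.0048]
0.7 -12.0 -4.3; -0.1 -11.4 -5.3; -0.0 -10.0 -7.5; -0.0 -8.2 -9.5; -0.0 -6.1 -11.0; -0.0 -3.7 -12.0; -0.0 -1.1 -12.5; 0.0 1.5 -12.5;
```

Call:
servo_tool(steps="0.7 -12 -3.4 0 0 -0.005 10;0 -11.4 -5.3 0 0 0 10;0 -10 -7.5 0 0 0 10;0 -8.2 -9.5 0 0 0 10;0 -6 -11 0 0 0 10;0 -3.5 -12 0 0 0 10;0 -0.9 -12.5 0 0 0 10;0 1.7 -12.5 0 0 0 10")

```text
t: 20.05
eef_pos: [531.5, -10.3, 115.3]
tcp_rot: [1.606, 1.552, 0.18]
ft_force: [12.9, -4.7, -9.5]
opening: 0.231
```

```bash
python3 wind.py 12
```

```text
t 20.05 phi 174.1 r 60.18 z 115.3 yaw 8.31 open 22.0
force tang(cw+) -3.4 rad -13.3 z -9.5 turn fix [-0.0067 -0.0006 -0.0187]
0.6 4.5 -11.7; 0.1 6.7 -10.6; 0.2 8.7 -9.0; 0.2 10.4 -7.0; 0.2 11.6 -4.7; 0.2 12.4 -2.1; 0.2 12.5 0.5; 0.2 12.2 3.1;
```

Call:
servo_tool(steps="0.8 4.5 -11.5 -0.006 0 -0.018 10;0.3 6.7 -10.5 0 0 0 10;0.2 8.8 -8.9 0 0 0 10;0.2 10.4 -6.9 0 0 0 10;0 11.6 -4.6 0 0 0 10;0 12.4 -2 0 0 0 10;0 12.5 0.6 0 0 0 10;0 12.2 3.2 0 0 0 10")

```text
t: 20.85
eef_pos: [599.6, 42.3, 115.5]
tcp_rot: [-1.303, 1.564, -2.72]
ft_force: [-2.5, 1.1, 5.5]
opening: 0.227
```

```bash
python3 wind.py 12
```

```text
t 20.85 phi 82.1 r 59.35 z 115.5 yaw 8.81 open 21.6
force tang(cw+) -2.6 rad 0.7 z 5.5 turn fix [0.002  0.0018 0.0065]
0.6 11.8 4.2; -0.1 10.3 7.1; -0.0 8.6 9.1; -0.0 6.5 10.7; -0.0 4.1 11.8; 0.0 1.6 12.4; 0.0 -1.0 12.5; 0.0 -3.6 12.0;
```

Call:
servo_tool(steps="0 11.8 4.5 0.002 0.002 0.006 10;0 10.3 7.1 0 0 0 10;0 8.6 9.1 0 0 0 10;0 6.4 10.7 0 0 0 10;0 4 11.8 0 0 0 10;0 1.4 12.4 0 0 0 10;0 -1.2 12.5 0 0 0 10;0 -3.8 12 0 0 0 10")

```text
t: 21.65
eef_pos: [650.9, -30.3, 115.6]
tcp_rot: [-2.633, 1.563, 2.232]
ft_force: [2.5, 2.2, 3.0]
opening: 0.228
```

```bash
python3 wind.py 12
python3 - <<'E'
from h import *
im,d=read_camera('scene'); cv2.imwrite('pics/s10.png',cv2.resize(im[220:380,270:450],None,fx=4,fy=4,interpolation=cv2.INTER_CUBIC))
E
```

```text
t 21.65 phi -13.0 r 61.07 z 115.6 yaw 8.79 open 21.6
force tang(cw+) -2.7 rad 1.9 z 3.0 turn fix [ 0.0016 -0.0065  0.0036]
0.8 -6.8 10.7; -0.0 -8.0 9.6; -0.0 -9.9 7.8; 0.0 -11.3 5.5; 0.0 -12.2 3.1; 0.0 -12.5 0.5; 0.1 -12.4 -2.1; 0.1 -11.6 -4.7;
```

View pics/s10.png

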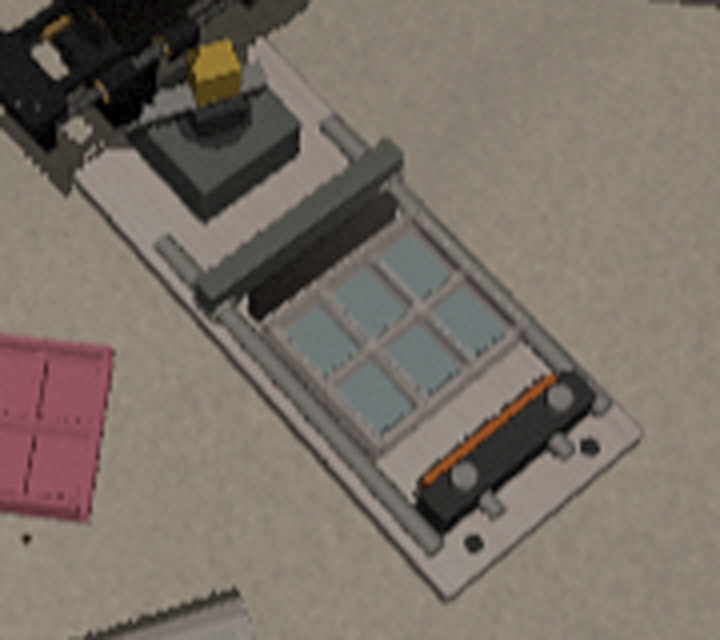

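Call:
servo_tool(steps="0.3 -6.8 10.9 0.002 -0.006 0.003 10;0 -8.1 9.5 0 0 0 10;0 -9.9 7.7 0 0 0 10;0 -11.3 5.5 0 0 0 10;0 -12.2 3 0 0 0 10;0 -12.5 0.4 0 0 0 10;0 -12.4 -2.2 0 0 0 10;0 -11.6 -4.8 0 0 0 10")

```text
t: 22.5
eef_pos: [565.5, -73.6, 114.5]
tcp_rot: [3.141, 1.563, 1.716]
ft_force: [11.1, 17.0, -3.9]
opening: 0.226
```

```bash
python3 wind.py 12
```

```text
t 22.50 phi -114.4 r 62.71 z 114.5 yaw 8.35 open 21.4
force tang(cw+) -3.1 rad -20.1 z -3.9 turn fix [-0.0062 -0.008  -0.    ]
-0.2 -8.3 -10.1; 0.1 -7.9 -9.7; 0.1 -5.7 -11.2; 0.1 -3.3 -12.1; 0.1 -0.7 -12.5; 0.1 1.9 -12.4; 0.1 4.4 -11.7; 0.1 6.8 -10.5;
```

Call:
servo_tool(steps="0 -8.3 -10.1 -0.006 -0.008 0 10;0.1 -7.7 -9.8 0 0 0 10;0.1 -5.5 -11.3 0 0 0 10;0.1 -3 -12.1 0 0 0 10;0.1 -0.4 -12.5 0 0 0 10;0.1 2.2 -12.4 0 0 0 10;0.1 4.7 -11.6 0 0 0 10;0.1 7.1 -10.3 0 0 0 10")

```text
t: 23.3
eef_pos: [539.3, 12.2, 115.0]
tcp_rot: [0.925, 1.557, -0.495]
ft_force: [1.7, -4.8, 2.7]
opening: 0.23
```

```bash
python3 wind.py 12
```

```text
t 23.30 phi 151.2 r 59.52 z 115.0 yaw 8.65 open 21.8
force tang(cw+) -3.4 rad -3.9 z 2.7 turn fix [-0.001   0.0085 -0.0113]
0.3 8.2 -9.4; 0.1 10.3 -7.1; 0.1 11.6 -4.8; 0.1 12.3 -2.3; 0.1 12.5 0.3; 0.2 12.2 2.9; 0.2 11.3 5.4; 0.2 10.0 7.6;
```

Call:
servo_tool(steps="0 8.2 -9.3 -0.001 0.008 -0.011 10;0 10.3 -7.1 0 0 0 10;0 11.6 -4.7 0 0 0 10;0 12.3 -2.2 0 0 0 10;0 12.5 0.4 0 0 0 10;0 12.2 3 0 0 0 10;0.2 11.3 5.4 0 0 0 10;0.2 10 7.6 0 0 0 10")

```text
t: 24.1
eef_pos: [625.0, 34.3, 114.3]
tcp_rot: [-1.312, 1.555, -2.725]
ft_force: [-6.2, -2.8, 9.8]
opening: 0.227
```

```bash
python3 wind.py 12
python3 - <<'E'
from h import *
im,d=read_camera('scene'); cv2.imwrite('pics/s11.png',cv2.resize(im[220:380,270:450],None,fx=4,fy=4,interpolation=cv2.INTER_CUBIC))
E
```

```text
t 24.10 phi 56.6 r 60.90 z 114.3 yaw 9.04 open 21.6
force tang(cw+) -3.6 rad -5.7 z 9.8 turn fix [0.006  0.004  0.0148]
-0.5 7.7 10.1; -0.0 6.2 10.9; -0.0 3.8 12.0; 0.0 1.2 12.5; 0.1 -1.4 12.5; 0.1 -4.0 11.9; 0.1 -6.4 10.8; 0.2 -8.5 9.3;
```

View pics/s11.png

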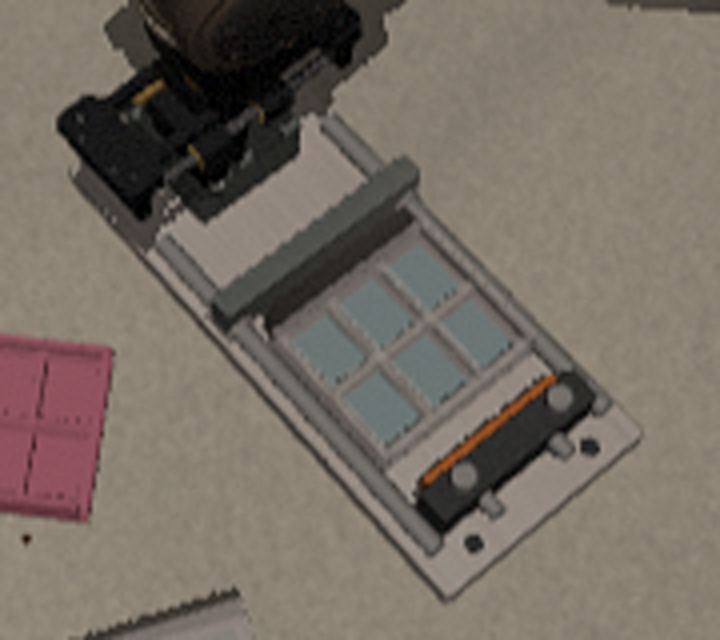

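Call:
servo_tool(steps="-0.2 7.7 10 0.006 0.004 0.014 10;0 6.2 10.9 0 0 0 10;0 3.7 12 0 0 0 10;0 1.1 12.5 0 0 0 10;0 -1.5 12.5 0 0 0 10;0 -4.1 11.8 0 0 0 10;0 -6.5 10.7 0 0 0 10;0 -8.6 9.2 0 0 0 10")

```text
t: 24.95
eef_pos: [641.6, -50.9, 116.1]
tcp_rot: [2.87, 1.564, 1.453]
ft_force: [5.5, -0.8, 2.3]
opening: 0.228
```

```bash
python3 wind.py 12
```

```text
t 24.95 phi -34.5 r 60.84 z 116.1 yaw 8.79 open 21.7
force tang(cw+) -2.4 rad 5.0 z 2.3 turn fix [ 0.0017 -0.0064 -0.0018]
1.2 -10.1 7.6; -0.1 -11.0 6.0; -0.0 -12.0 3.6; -0.0 -12.5 1.0; -0.0 -12.4 -1.6; 0.0 -11.8 -4.1; 0.0 -10.7 -6.5; 0.0 -9.1 -8.6;
```

Call:
servo_tool(steps="0.5 -10.1 7.6 0.002 -0.006 -0.002 10;0.3 -11 5.9 0 0 0 10;0.1 -12 3.4 0 0 0 10;0 -12.5 0.8 0 0 0 10;0 -12.4 -1.8 0 0 0 10;0 -11.8 -4.3 0 0 0 10;0 -10.6 -6.7 0 0 0 10;0 -9 -8.8 0 0 0 10")

```text
t: 25.75
eef_pos: [552.2, -62.8, 115.6]
tcp_rot: [1.369, 1.565, -0.053]
ft_force: [5.5, 2.7, -0.2]
opening: 0.227
```

```bash
python3 wind.py 8
python3 - <<'E'
from h import *
im,d=read_camera('scene'); cv2.imwrite('pics/s12.png',cv2.resize(im[220:380,270:450],None,fx=4,fy=4,interpolation=cv2.INTER_CUBIC))
E
```

```text
t 25.75 phi -130.3 r 60.67 z 115.6 yaw 8.52 open 21.6
force tang(cw+) -2.5 rad -5.6 z -0.2 turn fix [-0.0031  0.0012 -0.0057]
0.8 -4.6 -7.1; -0.0 -4.1 -7.3; -0.0 -3.0 -7.8; -0.0 -1.9 -8.2; -0.0 -0.8 -8.3; -0.0 0.4 -8.4; -0.0 1.6 -8.2; 0.0 2.7 -7.9;
```

View pics/s12.png

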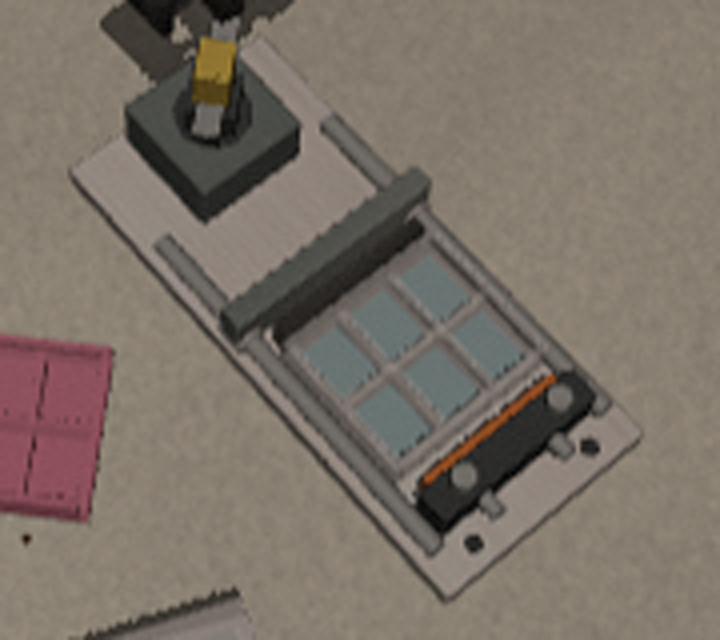

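Call:
servo_tool(steps="0.6 -5.8 -8.4 -0.003 0 -0.005 10;0.1 -4.6 -9.4 0 0 0 10;0.1 -2.9 -10 0 0 0 10;0.1 -1.2 -10.4 0 0 0 10;0.1 0.6 -10.4 0 0 0 10;0 2.3 -10.2 0 0 0 10;0 4 -9.6 0 0 0 10;0 5.6 -8.8 0 0 0 10")

```text
t: 26.6
eef_pos: [541.5, 17.1, 115.0]
tcp_rot: [0.962, 1.558, -0.454]
ft_force: [9.4, -9.5, -5.6]
opening: 0.229
```

```bash
python3 wind.py 8
```

```text
t 26.60 phi 146.0 r 60.15 z 115.0 yaw 8.87 open 21.8
force tang(cw+) -2.7 rad -13.1 z -5.6 turn fix [ 0.0029  0.007  -0.0101]
0.2 6.2 -5.6; 0.0 6.8 -4.8; 0.0 7.4 -3.8; 0.1 7.9 -2.7; 0.1 8.2 -1.6; 0.1 8.4 -0.5; 0.1 8.3 0.7; 0.1 8.2 1.9;
```

Call:
servo_tool(steps="0.3 6.2 -5.5 0.003 0.007 -0.01 10;0.1 6.8 -4.7 0 0 0 10;0 7.4 -3.7 0 0 0 10;0.1 7.9 -2.6 0 0 0 10;0.1 8.2 -1.5 0 0 0 10;0.1 8.4 -0.4 0 0 0 10;0.1 8.3 0.8 0 0 0 10;0.1 8.2 2 0 0 0 10")

```text
t: 27.4
eef_pos: [598.0, 43.5, 114.5]
tcp_rot: [-1.071, 1.557, -2.482]
ft_force: [-3.2, -2.7, 8.7]
opening: 0.229
```

```bash
python3 wind.py 6
python3 - <<'E'
from h import *
im,d=read_camera('scene'); cv2.imwrite('pics/s13.png',cv2.resize(im[270:370,320:440],None,fx=6,fy=6,interpolation=cv2.INTER_CUBIC))
E
```

```text
t 27.40 phi 83.7 r 60.36 z 114.5 yaw 9.16 open 21.8
force tang(cw+) -2.9 rad -3.0 z 8.7 turn fix [0.008  0.0068 0.0124]
-0.4 5.9 2.3; -0.1 5.7 2.6; -0.0 5.4 3.2; -0.0 5.0 3.7; -0.0 4.6 4.2; -0.0 4.2 4.7; -0.0 3.6 5.1; -0.0 3.1 5.5;
```

View pics/s13.png

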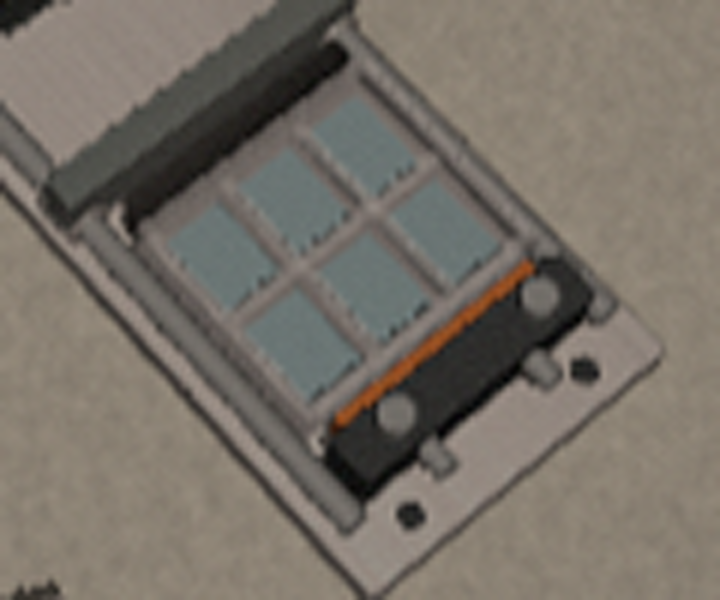

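```bash
python3 wind.py 4
```

```text
t 27.45 phi 82.6 r 60.34 z 114.5 yaw 9.15 open 21.5
force tang(cw+) -2.4 rad -3.5 z 9.2 turn fix [0.0079 0.007  0.0115]
-0.3 3.9 1.7; -0.0 3.9 1.6; -0.0 3.7 1.9; -0.0 3.6 2.1; -0.0 3.4 2.4; -0.0 3.3 2.6; -0.0 3.1 2.8; -0.0 2.9 3.0;
```

Call:
servo_tool(steps="-0.3 3.9 1.5 0.008 0.007 0.012 10;0 3.9 1.6 0 0 0 10;0 3.7 1.9 0 0 0 10;0 3.6 2.1 0 0 0 10;0 3.4 2.4 0 0 0 10;0 3.3 2.6 0 0 0 10;0 3.1 2.8 0 0 0 10;0 2.9 3 0 0 0 10")

```text
t: 28.25
eef_pos: [621.9, 35.4, 115.0]
tcp_rot: [-1.764, 1.55, 3.105]
ft_force: [-0.9, 3.2, 7.4]
opening: 0.229
```

```bash
python3 wind.py 4
```

```text
t 28.25 phi 59.6 r 60.19 z 115.0 yaw 9.00 open 21.8
force tang(cw+) -2.5 rad 2.3 z 7.4 turn fix [ 0.0051 -0.004   0.0208]
0.1 3.0 2.9; -0.1 2.9 3.0; -0.1 2.7 3.2; -0.1 2.5 3.4; -0.1 2.3 3.5; -0.1 2.0 3.7; -0.1 1.7 3.8; -0.0 1.5 3.9;
```

Call:
servo_tool(steps="-0.2 3.5 3.5 0.005 -0.004 0.02 10;0 3.3 3.7 0 0 0 10;0 3 3.9 0 0 0 10;0 2.7 4.1 0 0 0 10;0 2.4 4.3 0 0 0 10;0 2.1 4.5 0 0 0 10;0 1.7 4.6 0 0 0 10;0 1.4 4.7 0 0 0 10")

```text
t: 29.05
eef_pos: [642.7, 15.2, 115.4]
tcp_rot: [-2.197, 1.555, 2.672]
ft_force: [2.4, 5.3, 4.4]
opening: 0.227
```

```bash
python3 wind.py 4
python3 - <<'E'
from h import *
im,d=read_camera('scene'); cv2.imwrite('pics/s14.png',cv2.resize(im[270:370,320:440],None,fx=6,fy=6,interpolation=cv2.INTER_CUBIC))
E
```

```text
t 29.05 phi 31.7 r 60.33 z 115.4 yaw 8.97 open 21.6
force tang(cw+) -3.2 rad 4.9 z 4.4 turn fix [ 0.0047 -0.009   0.0125]
0.5 1.2 4.0; -0.1 1.2 4.0; -0.0 0.9 4.1; -0.0 0.6 4.1; -0.0 0.3 4.2; -0.0 0.1 4.2; -0.0 -0.2 4.2; -0.0 -0.5 4.2;
```

View pics/s14.png

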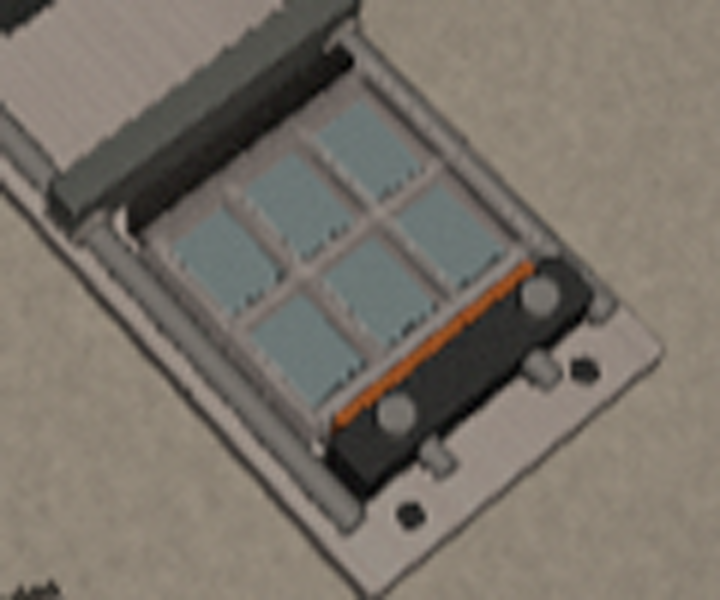

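Call:
servo_tool(steps="0 1.2 4.3 0.005 -0.009 0.012 10;0 1.1 4.5 0 0 0 10;0 0.8 4.6 0 0 0 10;0 0.5 4.7 0 0 0 10;0 0.2 4.7 0 0 0 10;0 -0.1 4.7 0 0 0 10;0 -0.4 4.7 0 0 0 10;0 -0.7 4.7 0 0 0 10")

```text
t: 29.9
eef_pos: [651.7, -11.2, 115.8]
tcp_rot: [-3.077, 1.563, 1.79]
ft_force: [5.5, 4.0, 3.8]
opening: 0.226
```

```bash
python3 wind.py 4
```

```text
t 29.90 phi 5.0 r 60.48 z 115.8 yaw 8.89 open 21.5
force tang(cw+) -3.5 rad 5.9 z 3.8 turn fix [ 0.0032 -0.0079  0.0005]
1.0 -0.9 4.1; -0.0 -0.7 4.1; -0.0 -1.0 4.1; -0.0 -1.3 4.0; -0.0 -1.6 3.9; -0.0 -1.8 3.8; -0.0 -2.1 3.6; -0.0 -2.3 3.5;
```

Call:
servo_tool(steps="0.3 -1 4.7 0.003 -0.008 0 10;0.1 -1 4.7 0 0 0 10;0 -1.3 4.6 0 0 0 10;0 -1.6 4.5 0 0 0 10;0 -1.9 4.4 0 0 0 10;0 -2.2 4.3 0 0 0 10;0 -2.5 4.1 0 0 0 10;0 -2.8 3.9 0 0 0 10")

```text
t: 30.7
eef_pos: [647.4, -39.6, 116.3]
tcp_rot: [2.084, 1.561, 0.668]
ft_force: [7.9, 3.2, 3.4]
opening: 0.226
```

```bash
python3 wind.py 4
python3 - <<'E'
from h import *
im,d=read_camera('scene'); cv2.imwrite('pics/s15.png',cv2.resize(im[270:370,320:440],None,fx=6,fy=6,interpolation=cv2.INTER_CUBIC))
E
```

```text
t 30.70 phi -22.5 r 60.55 z 116.3 yaw 8.86 open 21.5
force tang(cw+) -6.0 rad 6.1 z 3.4 turn fix [ 0.0029 -0.005  -0.0089]
1.5 -2.8 3.2; -0.0 -2.5 3.3; -0.0 -2.8 3.1; -0.0 -3.0 2.9; -0.0 -3.2 2.7; -0.0 -3.4 2.5; -0.0 -3.5 2.3; -0.0 -3.7 2.0;
```

View pics/s15.png

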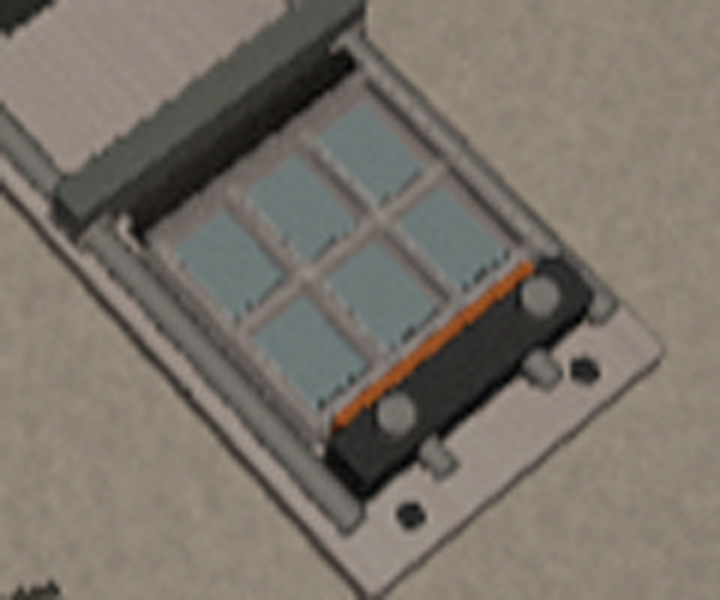

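Call:
servo_tool(steps="0.4 0 0 0.003 -0.005 -0.008 10;0 0 0 0 0 0 10;0 0 0 0 0 0 10;0 0 0 0 0 0 10;0 -2.4 2.8 0 0 0 10;0 -2.5 2.7 0 0 0 10;0 -2.7 2.6 0 0 0 10;0 -2.8 2.4 0 0 0 10")

```text
t: 31.55
eef_pos: [642.8, -48.2, 116.6]
tcp_rot: [1.641, 1.559, 0.223]
ft_force: [9.3, 1.8, 0.3]
opening: 0.227
```

```bash
python3 wind.py 4
```

```text
t 31.55 phi -31.7 r 60.40 z 116.6 yaw 8.75 open 21.5
force tang(cw+) -6.4 rad 7.0 z 0.3 turn fix [ 0.0009 -0.0008 -0.0113]
1.8 -3.2 2.8; -0.0 -3.0 2.9; -0.0 -3.2 2.7; -0.0 -3.4 2.4; -0.0 -3.6 2.2; -0.0 -3.7 1.9; -0.0 -3.8 1.7; -0.0 -3.9 1.4;
```

Call:
servo_tool(steps="0 0 0 0 0 0 10;0 0 0 0 0 0 25;0 0 0 0 0 0 38;0 0 0 0 0 0 38;0 0 0 0 0 0 38;0 0 0 0 0 0 38;-10 0 0 0 0 -0.005 38;-15 0 0 0 0 -0.005 38")

```text
t: 32.35
eef_pos: [639.2, -47.4, 138.8]
tcp_rot: [-2.073, 1.56, 2.792]
ft_force: [1.9, 0.5, -0.9]
opening: 0.393
```

Call:
servo_tool(steps="-25 0 0 0 0 0 38;-30 0 0 0 0 0 38;-20 -10 15 0 0 0 38;0 -10 40 0 0 0 38;0 -10 30 0 0 0 38;0 0 0 0 0 0 38;0 0 0 0 0 0 38;0 0 0 0 0 0 38")

```text
t: 33.15
eef_pos: [621.8, -137.7, 223.6]
tcp_rot: [-1.921, 1.56, 2.946]
ft_force: [-1.0, 1.2, 0.1]
opening: 0.4
```

```bash
python3 - <<'E'
from h import *
s,e,R=pose(); print(e,s['ft_force'],s['opening']*95)
c=get_calibration('wrist'); im,d=read_camera('wrist'); cv2.imwrite('pics/w20.png',im); P=cloud(c,d); np.savez('w20',im=im,d=d)
hsv=cv2.cvtColor(im,cv2.COLOR_BGR2HSV); m=cv2.inRange(hsv,np.array((20,120,60)),np.array((36,255,255)))>0
q=P[m&(d>0)]; q=q[np.hypot(q[:,0]-591,q[:,1]+17)<30]; print(len(q),np.percentile(q[:,2],[25,50,75,90]),q.mean(0))
c=get_calibration('scene'); im,d=read_camera('scene'); cv2.imwrite('pics/s20.png',cv2.resize(im[210:380,260:450],None,fx=3.9,fy=3.5,interpolation=cv2.INTER_CUBIC))
E
```

```text
[ 621.79909084 -137.65223611  223.56514137] [-0.96085521  1.18499243  0.09688568] 38.004874740830815
2615 [138.5407032  139.11753656 139.66826159 140.09396475] [591.3411969  -17.48141261 138.78431635]
```

View pics/w20.png

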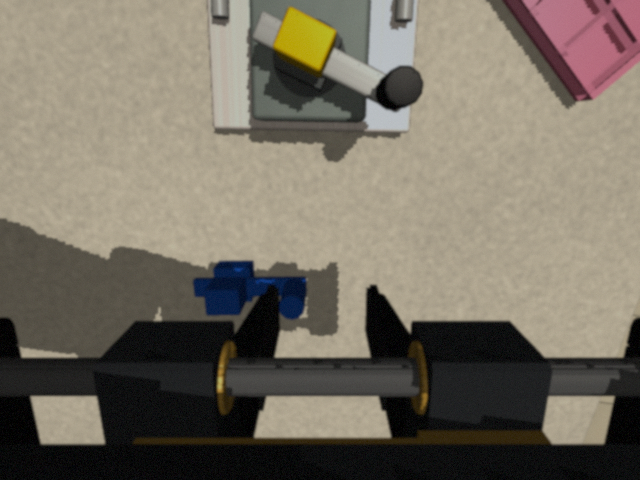

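View pics/s20.png

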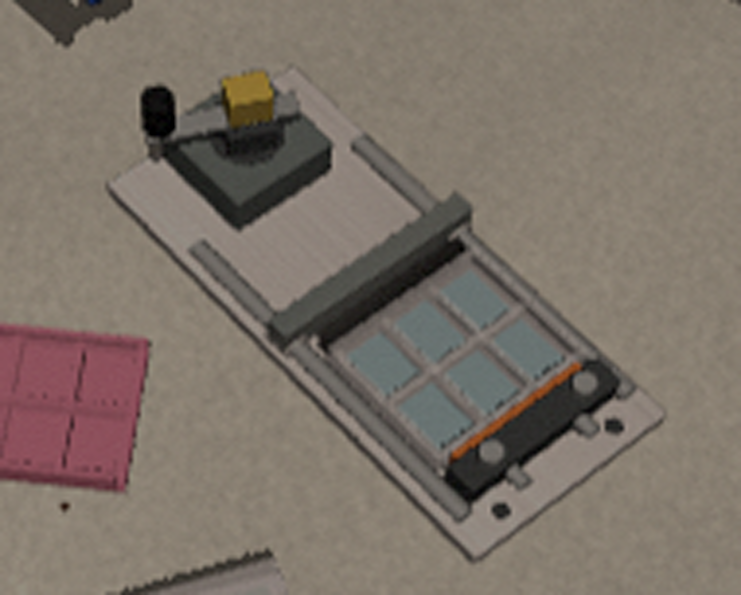

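The crank is still fully down: its block top reads 139 mm, the same as when I seated it. The mould sits against the orange buffer and the gripper is clear, so I'll hand in after a quick check of the bystanders.

```bash
python3 - <<'E'
from h import *
a=np.load('scene.npz')['im']; im,d=read_camera('scene')
for n,(u0,u1,v0,v1) in dict(bowl=(480,545,300,360),jar=(210,245,188,228),scraper=(245,312,112,162),blue=(275,315,180,215),pink=(238,302,298,352)).items():
    print(n,np.abs(a[v0:v1,u0:u1].astype(int)-im[v0:v1,u0:u1]).mean().round(1), cv2.phaseCorrelate(np.float32(cv2.cvtColor(a,6)[v0:v1,u0:u1]),np.float32(cv2.cvtColor(im,6)[v0:v1,u0:u1])))
print(sensors.state()['ft_force'],sensors.state()['t'])
order.job_done()
E
```

```text
bowl 6.7 ((0.011394691875068474, 0.0026377338795171568), 0.9716041840888836)
jar 7.4 ((0.024819599917023538, 0.18249736577026354), 0.9759054253498713)
scraper 64.6 ((0.10325368760777565, 0.20835438105183357), 0.43978228277630277)
blue 34.7 ((0.14255441620932174, 0.6089584215635035), 0.49550732804669273)
pink 7.7 ((0.04740942555762473, 0.1596202281551946), 0.9588760744642328)
[-0.65768349 -0.10109504 -0.66449993] 33.3
the job is handed in; nothing more can be done
```

The mould is clamped and the job is handed in at about 33 s of the 72 s. I seated the loose crank with the yellow block on the square shaft and wound it about 3.9 turns clockwise by the knob. I stopped once it clearly stiffened, then let go and backed off.

**Last checks**
- **Clamping:** the pull at the knob rose from about 3 N free to 6.4 N, an increase of about 3.5 N. That is roughly 0.65–0.75 rad past first grip, well short of cracking at 1.4 rad. The pictures show the mould between the cheek and the orange buffer.
- **Crank:** it is fully down after release. The block top reads about 139 mm, against 139.5 mm when I seated it.
- **Robot:** it touches nothing, with wrist force below 1 N.
- **Bystanders:** the bowl and jar have not moved in the pictures. For the scraper and the blue look-alike the picture comparison failed, probably because the arm or its shadow now covers them. The arm only passed well above them.

**Slip at pick-up:** the crank slid about 23 mm down in the fingers when I first lifted it. I re-measured its position in the hand before fitting it, so the seating was not affected.

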